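# Clip the thermometer onto the saucepan's rim

### The job

Get the saucepan ready for heating oil: pick up the thermometer that lies beside the hob, squeeze its two levers to open the sprung jaws, and clip it upright onto the pan's rim, with the probe hanging inside the pan, the display outside and the clip pushed gently down until it sits on the rim. Let go so that it holds by itself. Do not shove or tip the pan, and leave the other things where they are.

Things in the scene. Friction and masses are not known exactly. Their poses are not given: they have to be found in the camera images.
- clip: pan thermometer on a sprung clip like a clothes peg, 100 g, 26 mm wide, lying on its side. Origin on the pivot axis, at its underside as it lies; x from levers to jaws, z along the pivot (up as it lies), y from display to probe. This frame belongs to the probe half (y > 0); the display half turns on joint clip_lever, so the clip's middle line is x turned by minus half that value about z
- clip_lever (a joint): opening angle of the clip: 0 jaws shut (the pads 1 mm apart), about 0.12 to 0.18 when biting the rim, 0.5 fully squeezed open. The spring needs about 10 N on each lever, 30 mm from the pivot, to open it fully
- clip_grip (a point): where to squeeze: between the two levers (steel with red plastic faces, x = -11 to -46 mm in the clip's frame, 26 mm wide), 30 mm behind the pivot. Over the outer faces they measure 49 mm here when closed (splayed, 57 mm at the ends); squeezed fully they are parallel and 34 mm over the outer faces
- clip_pivot (a point): middle of the pivot axis (x = 0, 13 mm above the underside). The spring drum round it, 14 mm diameter, is the throat of the clip: seated fully, it rests on the rim, the pivot 7 mm above the rim's top
- clip_jaws (a point): point between the jaws' rubber pads, 25 mm ahead of the pivot. The jaws run from x = 10 to 43 mm, tips turned outward; squeezed fully, they part by 13 mm here
- display (a point): face of the black display housing on the outside of the display-side jaw (36 x 24 x 12 mm, x = 8 to 44 mm, y = -8 to -21 mm in the clip's frame when closed)
- probe_tip (a point): tip of the probe, a 4 mm steel rod fixed beside the probe-side jaw, parallel to the clip's x axis at y = 16.5 mm, reaching 80 mm ahead of the pivot
- saucepan: straight-sided aluminium saucepan, 1.3 kg, loose on the hob: 180 mm outer diameter, 110 mm high, wall 4 mm thick, inside depth 104 mm, plain rim. Origin: centre of its underside; z up; its handle sticks out along +x from the wall to 268 mm from the centre, at 80 to 120 mm height
- pan_rim_center (a point): centre of the saucepan's mouth, at the height of the rim's top; the middle of the wall is 88 mm from it
- hob: portable induction hob the saucepan stands on, 300 (x) x 250 (y) x 58 mm, fixed; origin at the centre of its underside; control strip toward -x
- tomato_tin: bystander: small tin, 58 mm diameter, 72 mm high, origin at the centre of its underside
- ramekin_a: bystander: small white ribbed dish, 68 mm diameter, 38 mm high, origin at the centre of its underside
- timer: bystander: white wind-up timer, 74 mm diameter, 55 mm high, origin at the centre of its underside

How it is judged:
On the way:
1. the clip is held squeezed open above the height of the pan's rim (value of joint clip_lever above 0.3 rad and height (world z) of clip_pivot above 0.18 m), for 0.2 s.
At the end, for the whole second after the job is handed in: the clip bites the rim (joint 0.07 to 0.26), its pivot 2 to 14 mm above the rim and 80 to 96 mm from the pan's axis, jaws straight down within 15 degrees, probe tip in the pan 50 mm or more below the rim, at rest; the pan stands flat within 30 mm of its start (value of joint clip_lever between 0.07 and 0.26 rad and z of clip_pivot in the frame of pan_rim_center between 0.002 and 0.014 m and horizontal distance between clip_pivot and pan_rim_center between 0.08 and 0.096 m and horizontal distance between probe_tip and pan_rim_center below 0.084 m and z of probe_tip in the frame of pan_rim_center below -0.05 m and angle between clip's own z axis and vertical between 1.31 and 1.83 rad and angle between clip's own x axis and vertical above 2.84 rad and linear speed of clip below 0.02 m/s and angle between saucepan's own z axis and vertical below 0.03 rad and distance of saucepan from where it was at the start of the episode below 0.03 m); the robot touches nothing.
It fails at once if the pan is shoved (40 mm) or tipped (distance of saucepan from where it was at the start of the episode above 0.04 m or angle between saucepan's own z axis and vertical above 0.15 rad).
It fails at once if the clip is rammed onto the pan with more than 40 N (contact force between clip and saucepan above 40 N).
It fails at once if a bystander (tin, dish or timer) is moved by more than 30 mm (distance of any of tomato_tin, ramekin_a, timer from where it was at the start of the episode above 0.03 m).
It also fails if it takes over 48 s, if anything falls off the work surface, if the arm or the gripper's body presses on something with over 40 N, if the wrist force passes 120 N, or if a joint passes its speed limit or range.

### The arm

A 7-joint arm with a two-finger parallel gripper is mounted at the origin on a cart in front of the work surface, level with it; the furniture and walls round the work are solid. World frame = base frame: x ahead of the robot, y to its left, z up, the work surface at z = 0. Lengths are in m, angles in rad, forces in N, time in s.
With the tool pointing down it reaches from about 0.425 to 0.875 m from the base axis. Payload 9.9 kg.
Tool frame: the origin (TCP) lies midway between the tips of the shut fingers; the grasp point (between the pads) lies env.pinch_z behind it (env.pinch_z is the distance from the TCP to the grasp point, in m); z points along the fingers, x is the direction in which the jaws open and shut, and the axes are right-handed (so a half turn about z gives the same grasp; the last joint's range is limited). The gripper opens to 85 mm and grips with 20 to 120 N. Pads are 22 mm wide; open, the fingers measure 114 mm over their backs; the gripper's body (76 mm by 85 mm) begins 54 mm behind the grasp point. The pads swing forward as they close: fully open they stand 13 mm farther back than shut.
Start: joints at [-1.426, 0.576, 0.025, 1.437, -0.015, 1.129, -0.057], TCP at [0.153, 0.657, 0.199] pointing down, gripper open.
Joint ranges: [-2.76, 2.76], [-0.34, 2.15], [-1.52, 1.57], [0.19, 2.46], [-1.09, 4.23], [0.17, 1.99], [-2.82, 2.82]. Speed limits (rad/s): [2.22, 2.22, 3.01, 3.01, 3.14, 3.14, 3.14].

### API

Orientations are given as a rotation vector (axis times angle).
In Python, from cell import get_obs, viewer, close_job, env gives the robot as it stands.
- The arm moves only by the tool carry_out, never from a script. Its argument "rows" is a list of rows, each a list of 3 entries, a list of its own where there are three numbers: the finger opening in cm, from 0 to 8.54, then the shift along the tool's x, y, z in cm, then the turn about the tool's z in rad. In form: [[fingers, [dx, dy, dz], roll], ...]. A call has 1 to 10 rows; each row is the pose to reach, as a shift and turn from the pose commanded when the call began, along the tool's axes at that moment; what a row does not reach only later rows make up. A row lasts 1/8 s, in which the tool goes at most 62.5 mm and 10.7 degrees, less where a joint would pass 70% of its speed; a pose out of reach is approached as far as the arm can. A call with a gripper value outside its range is refused whole. The fingers move at their own pace and stop on an object; "squeeze" is the grip in N (left out, the last holds). Time passes only in rows, so rows that repeat a pose let the fingers close. It gives the time, the measured TCP pose, the force and the opening at its end, in the units of the state.
- get_obs(): the state, without advancing time (a new reading comes with each control period).
- viewer.snapshot(name): name is "side" or "top" or "wrist"; returns a dict with "frame" (420x560x3 uint8, blue, green, red), "intrinsics" (3x3 intrinsics, pixels), "position" and "rotation" of the camera in the world; the wrist camera has in their place "tool_from_camera" (4x4, takes a point from camera to tool coordinates, whose origin is the TCP and whose axes are the tool frame's). Camera axes: x right, y down, z forward; pixel columns grow to the right and rows downward; lengths in m; the calibration is good to about 2 mm. A picture is of the moment at which its call begins: read the wrist's pose just before it. There is no depth.
- close_job(): hands the job in, once; it reports no verdict.
Trained networks look in the newest picture that a camera, given by its name, has taken for a name from the list of things; names that differ only in an ending like _2 or _b are one class to them, and where a whole thing is asked for, a point or a joint stands for the part that bears it (a point fixed in the world has none). Each returns a list of dicts, best first, with "p" (0 to 1); they miss things now and then, are a little off and sometimes report something else, mostly with a low value. They report only what shows in the picture. A call takes as long as a camera call.
- viewer.silhouettes(camera, name): "mask" (420x560 bool, what is visible of it) and "bbox" ([left, top, right, bottom] in pixels, round what is visible of it).
The state is a dict: "time_s": time; "q": joint angles; "joint_vel": joint speeds; "joint_torque": joint torques, N m; "tool_pos": TCP position; "tcp_rot": TCP orientation; "ft_force": force on the tool from outside, world axes, zero at the start; "moment": the same for the moment, N m; "gripper_width": finger opening in m.
Only numpy, scipy, OpenCV 4.12 (cv2) and the standard library are available. Lean on these libraries where they do the work, as an engineer would, in place of code of your own. Each camera call takes 0.05 s, during which the arm holds its last target. There are 200 camera calls.

## Working session

There is one attempt and no reset: what is moved stays moved. The work goes in short steps, Python scripts to look and compute and a tool call to move; the robot and the scene stay as the last step left them, time stands still between calls to the robot, and variables do not carry over. Pictures are saved under pics/ and viewed, about 8 in all and at most 12, crops included, and the job is handed in when it is done.

Besides the shell and the picture viewer there is one more tool, called after "Request:" as name(argument=value, ...), one argument or row to a line, values as JSON. carry_out: Moves the arm, as the interface text tells. Its arguments: {"type":"object","properties":{"rows":{"type":"array"},"squeeze":{"type":"number"}},"required":["rows"]}

```bash
mkdir -p pics; ls
python3 - <<'E'
from cell import get_obs, viewer, env
import cv2, numpy as np
o=get_obs(); print({k:np.round(v,3).tolist() for k,v in o.items()}, env.pinch_z)
ims=[]
for c in ("side","top"):
    s=viewer.snapshot(c); np.savez(f"{c}.npz",**s); ims.append(s["frame"])
    print(c,s["intrinsics"].tolist(),s["position"],s["rotation"].tolist())
    for n in ("clip","display","saucepan","hob","probe_tip"):
        r=viewer.silhouettes(c,n)
        print(n,[(round(float(d["p"]),2),d["bbox"]) for d in r[:2]])
cv2.imwrite("pics/side.png",ims[0]);cv2.imwrite("pics/top.png",ims[1])
E
```

```text
pics
{'time_s': 0.0, 'q': [-1.426, 0.577, 0.025, 1.438, -0.015, 1.129, -0.056], 'joint_vel': [0.0, -0.0, 0.001, -0.001, -0.001, -0.0, 0.0], 'joint_torque': [-0.0, -76.575, 2.25, -28.595, 0.015, 0.013, -0.0], 'tool_pos': [0.153, 0.657, 0.198], 'tcp_rot': [2.46, 1.953, -0.002], 'ft_force': [-0.258, 0.394, -0.197], 'moment': [0.011, 0.01, -0.055], 'gripper_width': 0.085} 0.0187
side [[430.50940189039056, 0.0, 278.50555068554957], [0.0, 430.50940189039056, 202.7890630952567], [0.0, 0.0, 1.0]] [ 0.5755085  -0.82820259  0.9536949 ] [-2.3352668935155343, -0.04688378032334665, 0.0265782120994562]
clip [(0.54, [259.7, 264.0, 284.8, 303.1])]
display [(0.7, [274.4, 265.9, 287.5, 296.7])]
saucepan [(0.97, [258.7, 122.5, 338.2, 218.5]), (0.63, [246.1, 173.2, 350.6, 235.5])]
hob [(0.97, [244.4, 170.4, 350.5, 238.5])]
probe_tip [(0.54, [263.5, 270.7, 287.5, 300.8]), (0.15, [215.7, 152.5, 238.0, 173.1])]
top [[541.387282069074, 0.0, 272.5783919171094], [0.0, 541.387282069074, 216.99136066756842], [0.0, 0.0, 1.0]] [-0.06489531  0.21043193  1.67777063] [-1.7181092948212484, 2.2916729781392946, -0.4475126061317734]
clip [(0.81, [322.7, 210.4, 352.9, 238.5])]
display [(0.4, [323.4, 209.9, 340.4, 225.8])]
saucepan [(0.76, [179.0, 178.4, 269.5, 269.6])]
hob [(0.92, [199.9, 174.5, 295.9, 279.2])]
probe_tip [(0.65, [322.2, 208.5, 355.4, 238.6])]
```

Run:
```python
import cv2,numpy as np
a=np.load("side.npz")["frame"];b=np.load("top.npz")["frame"]
A=cv2.resize(a[100:325,200:400],None,fx=2,fy=2.0,interpolation=cv2.INTER_CUBIC)
B=cv2.resize(b[160:310,160:360],None,fx=2,fy=3/1.5,interpolation=cv2.INTER_CUBIC)
B=cv2.copyMakeBorder(B,0,150,0,0,cv2.BORDER_CONSTANT)
cv2.imwrite("pics/both.png",np.hstack([A,B]))
```

```text
(no output)
```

View pics/both.png

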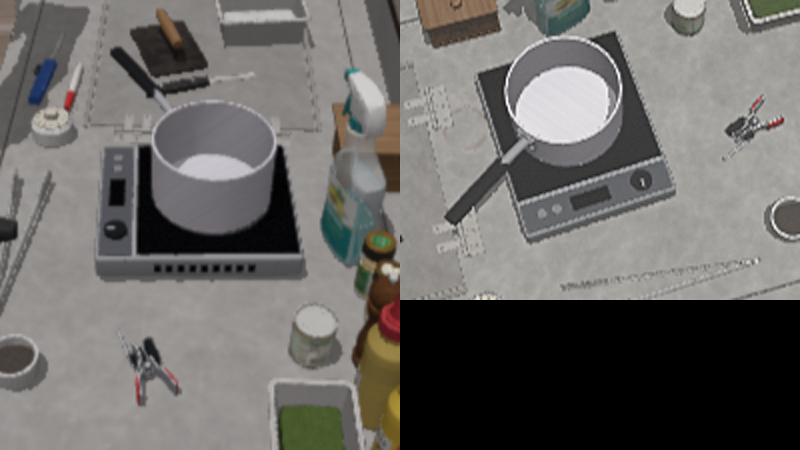

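View pics/top.png

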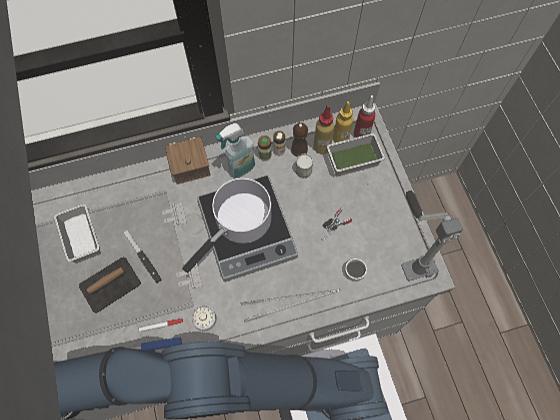

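The images show the clip lying to the right of the hob. In the top crop its probe tip is near (724,158) and its red levers end near (762,98) and (782,122), next to the tin and ramekin. The pan stands on the hob with its handle toward the robot's side.

```bash
cat > h.py <<'E'
import numpy as np, cv2
from scipy.spatial.transform import Rotation as R
def cam(s):
    return s["intrinsics"],np.asarray(s["position"]),R.from_rotvec(s["rotation"]).as_matrix()
def onplane(c,uv,z):
    K,p,M=c; d=M@np.linalg.solve(K,[uv[0],uv[1],1]); return p+d*(z-p[2])/d[2]
def proj(c,P):
    K,p,M=c; q=(np.atleast_2d(P)-p)@M@K.T; return q[:,:2]/q[:,2:]
E
python3 - <<'E'
from h import *
from cell import viewer
from scipy.optimize import least_squares
S=cam(np.load("side.npz"));T=cam(np.load("top.npz"))
for n,a,b,z in [("tip",(260,266.5),(322,239),.013),("lev",(269,300),(341,209),.013),("lev2",(289,294),(351,221),.013),("piv",(273.5,283.5),(336,221),.02)]:
    print(n,onplane(S,a,z).round(3),onplane(T,b,z).round(3))
# pan: rim circle, base circle hull vs mask of both cams
from scipy.spatial import ConvexHull
t=np.linspace(0,2*np.pi,120)
for n,C in (("side",S),("top",T)):
    for nm in ("saucepan","hob"):
        m=viewer.silhouettes(n,nm)[0]["mask"]; 
        np.save(f"{n}_{nm}.npy",m)
res={}
obs=[]
for n,C in (("side",S),("top",T)):
    m=np.load(f"{n}_saucepan.npy").astype(np.uint8)
    # opening removes handle
    m=cv2.morphologyEx(m,cv2.MORPH_OPEN,cv2.getStructuringElement(cv2.MORPH_ELLIPSE,(25,25)))
    obs.append((C,m)); ys,xs=np.nonzero(m); print(n,xs.min(),xs.max(),ys.min(),ys.max(),m.sum())
def f(x,C,m):
    P=np.vstack([np.c_[x[0]+.09*np.cos(t),x[1]+.09*np.sin(t),0*t+z] for z in (.058,.168)])
    h=cv2.convexHull(proj(C,P).astype(np.float32)*8).astype(np.int32)
    k=np.zeros_like(m); cv2.fillPoly(k,[h],1,shift=3); return -(k&m).sum()/(k|m).sum()
from scipy.optimize import minimize
for C,m in obs:
    ys,xs=np.nonzero(m); x0=onplane(C,(xs.mean(),ys.mean()),.115)[:2]
    r=minimize(f,x0,args=(C,m),method="Nelder-Mead",options=dict(initial_simplex=[x0,x0+[.03,0],x0+[0,.03]]));print(x0,r.x,r.fun)
E
```

```text
tip [ 0.49  -0.102  0.013] [ 0.482 -0.1    0.013]
lev [ 0.521 -0.208  0.013] [ 0.566 -0.194  0.013]
lev2 [ 0.571 -0.188  0.013] [ 0.515 -0.212  0.013]
piv [ 0.53  -0.162  0.02 ] [ 0.527 -0.162  0.02 ]
side 276 337 150 216 3554
top 213 270 178 242 3067
[0.61161835 0.13539879] [0.85536835 0.17664879] 0.0
[0.61333004 0.12970644] [0.69208004 0.30595644] 0.0<stdin>:24: RuntimeWarning: overflow encountered in scalar negative
```

```bash
cat >> h.py <<'E'
def shift(o,target,yaw=None):
    """tool-frame shift (cm) to world target; roll (rad) to bring tool x to azimuth yaw(deg, mod 180)"""
    M=R.from_rotvec(o["tcp_rot"]).as_matrix(); d=M.T@(np.array(target)-o["tool_pos"])*100
    r=None
    if yaw is not None:
        cur=np.degrees(np.arctan2(M[1,0],M[0,0])); r=-np.radians(yaw-cur)
    return d.round(1).tolist(), r
E
python3 - <<'E'
from h import *
from cell import viewer,get_obs
from scipy.optimize import minimize
S=cam(np.load("side.npz"));T=cam(np.load("top.npz"))
t=np.linspace(0,2*np.pi,120)
for n,C in (("side",S),("top",T)):
    m=np.load(f"{n}_saucepan.npy").astype(np.uint8)
    m=cv2.morphologyEx(m,cv2.MORPH_OPEN,cv2.getStructuringElement(cv2.MORPH_ELLIPSE,(25,25)))
    def f(x):
        P=np.vstack([np.c_[x[0]+.09*np.cos(t),x[1]+.09*np.sin(t),0*t+z] for z in (.058,.168)])
        h=(cv2.convexHull(proj(C,P).astype(np.float32))*8).astype(np.int32)
        k=np.zeros_like(m); cv2.fillPoly(k,[h],1,shift=3); return -float((k&m).sum())/float((k|m).sum())
    x0=np.array([.613,.132])
    r=minimize(f,x0,method="Nelder-Mead",options=dict(initial_simplex=[x0,x0+[.01,0],x0+[0,.01]]));print(r.x,r.fun)
print("tin",onplane(T,(304,160),.072),"spray",onplane(T,(232,130),.2),"handle",onplane(T,(184,269),.16), "ram",onplane(T,(356,268),.038),"timer",onplane(T,(203,317),.05))
o=get_obs()
for p,y in [((.45,.35,.28),22),((.45,.05,.28),22),((.535,-.18,.2),22)]: print(shift(o,p,y))
E
```

```text
[0.61242038 0.14023383] -0.9628625643805909
[0.61040098 0.12884108] -0.9436923076923077
tin [ 0.74773003 -0.1188792   0.072     ] spray [0.85025218 0.0937554  0.2       ] handle [0.45846102 0.34353351 0.16      ] ram [ 0.35101394 -0.16740503  0.038     ] timer [0.33222971 0.33091323 0.05      ]
([-23.2, 35.9, -8.1], np.float64(0.9579840573652624))
([-52.4, 42.7, -8.1], np.float64(0.9579840573652624))
([-72.9, 56.2, -0.1], np.float64(0.9579840573652624))
```

Request:
carry_out(
  rows=[
    [8.5,[-2,3.5,-5],0.1],
    [8.5,[-5,8,-10],0.25],
    [8.5,[-9,13,-10],0.4],
    [8.5,[-13,18,-10],0.55],
    [8.5,[-17,23,-10],0.7],
    [8.5,[-21,28,-10],0.85],
    [8.5,[-25,33,-10],0.96],
    [8.5,[-30,36,-10],0.96],
    [8.5,[-36,37,-10],0.96],
    [8.5,[-42,38,-10],0.96],
  ],
)

```text
time_s: 2.05
tool_pos: [0.4286, 0.1679, 0.2993]
tcp_rot: [3.085, 0.595, 0.001]
ft_force: [0.8, 0.2, 0.3]
gripper_width: 0.0849
```

Run:
```python
from h import *
from cell import get_obs
o=get_obs();print(o["time_s"],o["tool_pos"],o["q"].round(2) if hasattr(o["q"],"round") else o["q"]);
for p in [(.45,0.05,.28),(.48,-.18,.22)]: print(shift(o,p,22))
```

```text
2.05 [0.42855423 0.16793159 0.29925873] [-0.82  0.18  0.42  1.82 -0.08  1.16  0.01]
([-2.4, 11.7, 1.9], np.float64(-0.002762560323240257))
([-8.2, 34.2, 7.9], np.float64(-0.002762560323240257))
```

Request:
carry_out(
  rows=[
    [8.5,[-1,5.5,0],0],
    [8.5,[-2.4,11.5,1.5],0],
    [8.5,[-4,17,3],0],
    [8.5,[-5.5,23,4.5],0],
    [8.5,[-7,29,6],0],
    [8.5,[-8.2,34.2,7.9],0],
    [8.5,[-8.2,34.2,7.9],0],
  ],
)

```text
time_s: 2.92
tool_pos: [0.4785, -0.1827, 0.2192]
tcp_rot: [3.085, 0.584, -0.003]
ft_force: [-0.4, 0.3, -0.1]
gripper_width: 0.0849
```

Run:
```python
from h import *
from cell import get_obs,viewer
o=get_obs();s=viewer.snapshot("wrist");np.savez("w1.npz",tool_pos=o["tool_pos"],tcp_rot=o["tcp_rot"],**s)
print(o["tool_pos"],s["tool_from_camera"].round(3).tolist(),s["intrinsics"].tolist())
for n in ("clip","display"): print([(d["p"],d["bbox"]) for d in viewer.silhouettes("wrist",n)[:2]])
cv2.imwrite("pics/w1.png",s["frame"])
```

```text
[ 0.47848174 -0.18266563  0.21921423] [[1.0, 0.001, -0.0, -0.0], [-0.001, 0.953, 0.304, -0.078], [0.0, -0.304, 0.953, -0.175], [0.0, 0.0, 0.0, 1.0]] [[337.25857647263814, 0.0, 283.1532182853984], [0.0, 337.25857647263814, 214.89811623393064], [0.0, 0.0, 1.0]]
[(0.97, [306.6, 104.9, 354.4, 212.2])]
[(0.7, [338.0, 135.9, 356.3, 216.2]), (0.36, [308.1, 104.9, 357.5, 212.4])]
```

View pics/w1.png

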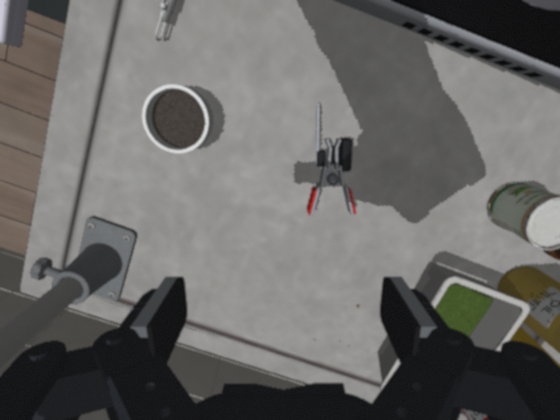

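The wrist picture shows the clip pointing up the image. The probe tip is at (319,104), the drum at (334,180), and the lever ends at (310,212) and (354,212), so the clip is already nearly aligned with the tool.

```bash
cat >> h.py <<'E'
def wcam(s):
    M=R.from_rotvec(s["tcp_rot"]).as_matrix(); A=s["tool_from_camera"]
    return s["intrinsics"], s["tool_pos"]+M@A[:3,3], M@A[:3,:3]
E
python3 - <<'E'
from h import *
from cell import get_obs
C=wcam(np.load("w1.npz"))
p={n:onplane(C,uv,z) for n,uv,z in [("tip",(319,104),.013),("l1",(310,212),.02),("l2",(354,212),.02),("piv",(334,180),.022)]}
for n in p: print(n,p[n].round(4))
mid=(p["l1"]+p["l2"])/2; v=(p["tip"]-mid)[:2]
print("len",np.linalg.norm(v),"lev sep",np.linalg.norm(p["l1"]-p["l2"]),"piv-mid",np.linalg.norm((p["piv"]-mid)[:2]))
a=np.degrees(np.arctan2(v[1],v[0]))-7.5; d=(p["piv"]-mid)[:2]; print("xdir",a, np.degrees(np.arctan2(d[1],d[0])))
u=np.array([np.cos(np.radians(a)),np.sin(np.radians(a))])
for w in (p["piv"][:2]-.03*u, mid[:2]+.016*u, p["tip"][:2]-.110*u-.0165*np.array([-u[1],u[0]])): print("grip",w)
E
```

```text
tip [ 0.4837 -0.0934  0.013 ]
l1 [ 0.5207 -0.207   0.02  ]
l2 [ 0.5682 -0.1883  0.02  ]
piv [ 0.5307 -0.162   0.022 ]
len 0.1206197368113805 lev sep 0.05108891171165585 piv-mid 0.03820532972425264
xdir 112.71329182850445 111.07030029338627
grip [ 0.54228453 -0.18965629]
grip [ 0.53825832 -0.18287458]
grip [ 0.54143153 -0.1884976 ]
```

Run:
```python
from h import *
from cell import get_obs
o=get_obs();print(shift(o,(.541,-.187,0.0),22.5))
```

```text
([5.3, 3.2, 22.0], np.float64(-0.010422702573441023))
```

Request:
carry_out(
  rows=[
    [8.5,[3,1.8,4],-0.01],
    [8.5,[5.3,3.2,9],-0.01],
    [8.5,[5.3,3.2,14],-0.01],
    [8.5,[5.3,3.2,17],-0.01],
    [8.5,[5.3,3.2,18],-0.01],
    [8.5,[5.3,3.2,18],-0.01],
  ],
)

```text
time_s: 3.82
tool_pos: [0.5414, -0.1868, 0.0408]
tcp_rot: [-3.081, -0.614, -0.001]
ft_force: [0.4, 0.6, -0.1]
gripper_width: 0.085
```

Run:
```python
from h import *
from cell import get_obs,viewer
o=get_obs();s=viewer.snapshot("wrist");np.savez("w2.npz",tool_pos=o["tool_pos"],tcp_rot=o["tcp_rot"],**s)
C=wcam(dict(np.load("w2.npz")))
M=R.from_rotvec(o["tcp_rot"]).as_matrix();p=o["tool_pos"]
for z in (.013,.02): print(z,proj(C,np.array([p[0],p[1],z])).round(0), (proj(C,np.array([p[0],p[1],z])+M[:,0]*.025)).round(0))
print(shift(o,(.541,-.187,0),22.5))
cv2.imwrite("pics/w2.png",s["frame"])
```

```text
0.013 [[284. 235.]] [[322. 235.]]
0.02 [[284. 239.]] [[324. 239.]]
([-0.0, 0.0, 4.1], np.float64(0.0007572900078006461))
```

View pics/w2.png

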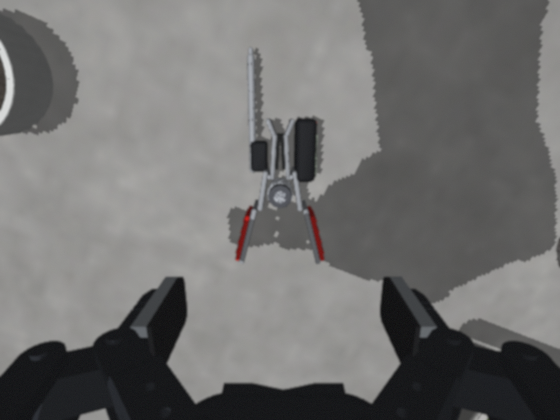

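The picture shows the lever middle at about (280,238), against an aim point of (284,237), so I shift 2 mm to the left, descend and grip lightly.

Request:
carry_out(
  rows=[
    [8.5,[-0.2,0,2],0],
    [8.5,[-0.2,0,3.5],0],
    [8.5,[-0.2,0,4.1],0],
    [6.5,[-0.2,0,4.2],0],
    [4.7,[-0.2,0,4.2],0],
    [4.7,[-0.2,0,4.2],0],
    [4.7,[-0.2,0,4.2],0],
    [4.7,[-0.2,0,4.2],0],
  ],
  squeeze=20,
)

```text
time_s: 4.88
tool_pos: [0.5391, -0.1885, -0.0017]
tcp_rot: [3.081, 0.612, 0.0]
ft_force: [0.2, -1.1, -0.1]
gripper_width: 0.0474
```

Request:
carry_out(
  rows=[
    [4.6,[0,0,-1],0],
    [4.6,[0,0,-2.5],0],
    [4.6,[0,0,-4],0],
    [4.6,[0,0,-6],0],
    [4.6,[0,0,-8],0],
    [4.6,[0,0,-10],0],
    [4.6,[0,0,-12],0],
    [4.6,[0,0,-12],0],
  ],
  squeeze=20,
)

```text
time_s: 5.88
tool_pos: [0.54, -0.1889, 0.1204]
tcp_rot: [3.08, 0.612, 0.005]
ft_force: [0.1, -0.8, -0.2]
gripper_width: 0.0464
```

Run:
```python
from h import *
from cell import get_obs,viewer
o=get_obs();s=viewer.snapshot("wrist");t=viewer.snapshot("side");np.savez("w3.npz",tool_pos=o["tool_pos"],tcp_rot=o["tcp_rot"],**s)
print(o["tool_pos"],o["gripper_width"],o["ft_force"])
c=proj(cam(t),o["tool_pos"])[0].astype(int); print(c)
B=cv2.resize(t["frame"][c[1]-50:c[1]+55,c[0]-35:c[0]+35],None,fx=4,fy=4,interpolation=cv2.INTER_CUBIC)
cv2.imwrite("pics/w3.png",np.hstack([s["frame"][:,100:460],B]))
```

```text
[ 0.54000353 -0.18888278  0.12041239] 0.04638466303123474 [ 0.08106798 -0.82963882 -0.2494064 ]
[276 268]
```

View pics/w3.png

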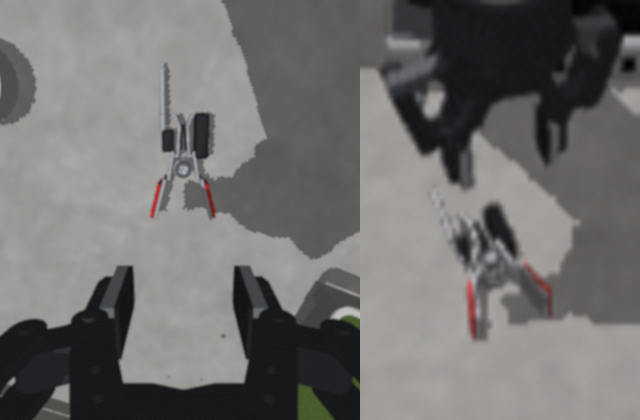

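The clip stayed on the table. It lies at lever ends (253,217) and (313,217), drum (283,170) and tip (265,65) in full-frame columns, so the light grip slipped or was empty. I re-measure before gripping again.

Run:
```python
from h import *
from cell import get_obs
for f,px in (("w2.npz",[(251,50),(240,260),(321,260),(280,194)]),("w3.npz",[(265,65),(253,217),(313,217),(283,170)])):
    C=wcam(dict(np.load(f)))
    t,a,b,p=[onplane(C,u,z) for u,z in zip(px,(.013,.024,.024,.024))]
    m=(a+b)/2; v=(t-m)[:2]; ang=np.degrees(np.arctan2(v[1],v[0]))-7.5; u=np.array([np.cos(np.radians(ang)),np.sin(np.radians(ang))])
    print(f,t.round(4),m.round(4),p.round(4),"sep",np.linalg.norm(a-b),"len",np.linalg.norm(v),ang,"grips",p[:2]-.03*u,m[:2]+.016*u)
o=get_obs(); print(shift(o,(o["tool_pos"][0],o["tool_pos"][1],-.003),22.5))
```

```text
w2.npz [ 0.4834 -0.094   0.013 ] [ 0.5444 -0.1992  0.024 ] [ 0.528  -0.1601  0.024 ] sep 0.05052726455893741 len 0.12159894954605452 112.60249760303535 grips [ 0.53950837 -0.18781968] [ 0.53828453 -0.18440871]
w3.npz [ 0.4854 -0.0937  0.013 ] [ 0.5439 -0.1988  0.024 ] [ 0.5286 -0.1617  0.024 ] sep 0.050811830967763066 len 0.12027539624121862 111.60029799969332 grips [ 0.53960352 -0.18963207] [ 0.53801735 -0.18390373]
([-0.0, -0.0, 12.2], np.float64(-0.0004995201413357537))
```

Request:
carry_out(
  rows=[
    [7,[0,0,5],0],
    [7,[0,0,9],0],
    [7,[0,0,11.5],0],
    [7,[0,0,12.3],0],
    [4.8,[0,0,12.3],0],
    [4.3,[0,0,12.3],0],
    [4.3,[0,0,12.3],0],
    [4.3,[0,0,12.3],0],
    [4.3,[0,0,12.3],0],
    [4.3,[0,0,12.3],0],
  ],
  squeeze=20,
)

```text
time_s: 7.22
tool_pos: [0.539, -0.1884, -0.0047]
tcp_rot: [3.081, 0.612, 0.0]
ft_force: [-0.1, -0.2, -0.4]
gripper_width: 0.0428
```

Request:
carry_out(
  rows=[
    [4.3,[0,0,-1],0],
    [4.3,[0,0,-2],0],
    [4.3,[0,0,-4],0],
    [4.3,[0,0,-6],0],
    [4.3,[0,0,-8],0],
    [4.3,[0,0,-10],0],
    [4.3,[0,0,-12],0],
    [4.3,[0,0,-12],0],
  ],
)

```text
time_s: 8.22
tool_pos: [0.54, -0.1889, 0.1172]
tcp_rot: [3.08, 0.611, 0.005]
ft_force: [-0.0, -0.1, -0.7]
gripper_width: 0.0433
```

Run:
```python
from h import *
from cell import get_obs,viewer
o=get_obs();s=viewer.snapshot("wrist");t=viewer.snapshot("side");np.savez("w4.npz",tool_pos=o["tool_pos"],tcp_rot=o["tcp_rot"],**s)
print(o["tool_pos"],o["gripper_width"],o["ft_force"])
c=proj(cam(t),o["tool_pos"])[0].astype(int); print(c)
B=cv2.resize(t["frame"][c[1]-50:c[1]+55,c[0]-35:c[0]+35],None,fx=4,fy=4,interpolation=cv2.INTER_CUBIC)
cv2.imwrite("pics/w4.png",np.hstack([s["frame"][:,100:460],B]))
```

```text
[ 0.53996868 -0.18890912  0.11716904] 0.04327528307289666 [-0.02081705 -0.14489356 -0.72841995]
[276 269]
```

View pics/w4.png

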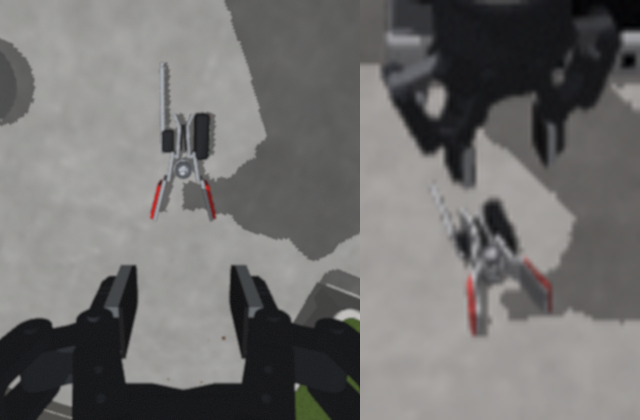

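Run:
```python
from h import *
S=cam(np.load("side.npz")); s=dict(np.load("w4.npz")); W=wcam(s)
M=R.from_rotvec(s["tcp_rot"]).as_matrix();p=s["tool_pos"]
for d in (0,.01,.02,.03,.04,.05):
  for sg in (-1,1):
    P=p+M[:,0]*sg*.0216-M[:,2]*d
    print(d,sg,"side",proj(S,P)[0].round(1),"crop",((proj(S,P)[0]-[241,219])*4).round(0),"wrist",[ (proj(W,P+M[:,1]*y)[0]-[100,0]).round(0).tolist() for y in (-.011,.011)])
```

```text
0 -1 side [268.2 271.6] crop [109. 210.] wrist [[145.0, 234.0], [146.0, 270.0]]
0 1 side [285.  266.6] crop [176. 190.] wrist [[223.0, 234.0], [221.0, 270.0]]
0.01 -1 side [268.1 269. ] crop [108. 200.] wrist [[143.0, 241.0], [144.0, 278.0]]
0.01 1 side [285. 264.] crop [176. 180.] wrist [[225.0, 241.0], [223.0, 278.0]]
0.02 -1 side [268.  266.4] crop [108. 190.] wrist [[140.0, 249.0], [142.0, 288.0]]
0.02 1 side [285.  261.4] crop [176. 170.] wrist [[227.0, 249.0], [225.0, 288.0]]
0.03 -1 side [267.9 263.8] crop [107. 179.] wrist [[138.0, 257.0], [140.0, 298.0]]
0.03 1 side [285.  258.8] crop [176. 159.] wrist [[230.0, 257.0], [228.0, 298.0]]
0.04 -1 side [267.8 261.1] crop [107. 169.] wrist [[135.0, 267.0], [137.0, 310.0]]
0.04 1 side [285.  256.1] crop [176. 148.] wrist [[233.0, 267.0], [231.0, 310.0]]
0.05 -1 side [267.7 258.4] crop [107. 158.] wrist [[132.0, 277.0], [134.0, 323.0]]
0.05 1 side [285.  253.4] crop [176. 138.] wrist [[236.0, 278.0], [234.0, 323.0]]
```

Request:
carry_out(
  rows=[
    [6.2,[0,0,4],0],
    [6.2,[0,0,8],0],
    [6.2,[0,0,11],0],
    [6.2,[0,0,12.5],0],
    [6.2,[0,0,13.2],0],
    [6.2,[0,0,13.2],0],
  ],
)

```text
time_s: 9.07
tool_pos: [0.5391, -0.1886, -0.0166]
tcp_rot: [3.081, 0.612, 0.0]
ft_force: [0.3, -0.6, 0.4]
gripper_width: 0.0618
```

Request:
carry_out(
  rows=[
    [6.2,[0,0,0.3],0],
    [6.2,[0,0,0.5],0],
    [6.2,[0,0,0.5],0],
  ],
)

```text
time_s: 9.45
tool_pos: [0.5391, -0.1884, -0.0216]
tcp_rot: [3.081, 0.612, 0.001]
ft_force: [-1.0, -1.2, 0.2]
gripper_width: 0.0618
```

Run:
```python
from h import *
from cell import get_obs,viewer
o=get_obs();s=viewer.snapshot("wrist");t=viewer.snapshot("side")
np.savez("w5.npz",tool_pos=o["tool_pos"],tcp_rot=o["tcp_rot"],**s)
print(o["tool_pos"],o["ft_force"])
c=proj(cam(t),o["tool_pos"])[0].astype(int); print(c)
B=cv2.resize(t["frame"][c[1]-60:c[1]+45,c[0]-35:c[0]+35],None,fx=4,fy=4,interpolation=cv2.INTER_CUBIC)
cv2.imwrite("pics/w5.png",np.hstack([s["frame"][:,100:460],B]))
```

```text
[ 0.53914042 -0.18839785 -0.02157597] [-0.99693041 -1.15400351  0.15015793]
[276 301]
```

View pics/w5.png

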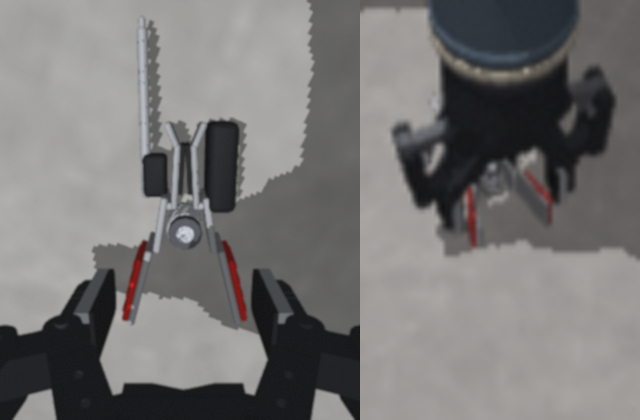

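The fingers now straddle the red levers: pads from row 270, levers from rows 240 to 320. I compute the pad depth and overlap.

Run:
```python
from h import *
W=wcam(dict(np.load("w5.npz"))); p=np.load("w5.npz")["tool_pos"]
C2=onplane(W,(285,230),.026); t=onplane(W,(242,20),.013); e=(onplane(W,(227,320),.026)+onplane(W,(344,320),.026))/2
print("pivot",C2,"tip",t,"lever end mid",e, "tcp",p)
v=(C2-e)[:2];print(np.linalg.norm(v), np.degrees(np.arctan2(v[1],v[0])))
u=v/np.linalg.norm(v)
print("tcp along clip x from pivot",(p-C2)[:2]@u,"from ends",(p-e)[:2]@u,"lateral",(p-C2)[:2]@[-u[1],u[0]])
# tip height from pad separation in wrist image: inner corners cols 114,253 (+100), row 270
M=R.from_rotvec(np.load("w5.npz")["tcp_rot"]).as_matrix()
for z in (0,.005,.01,.015,.02):
    q=[p+M[:,0]*s*.0309+M[:,1]*(-.011)+np.array([0,0,z-p[2]]) for s in (-1,1)]
    print(z,[(proj(W,x)[0]-[100,0]).round(0) for x in q])
```

```text
pivot [ 0.52765029 -0.15952947  0.026     ] tip [ 0.48315836 -0.09378867  0.013     ] lever end mid [ 0.54409456 -0.1984534   0.026     ] tcp [ 0.53914042 -0.18839785 -0.02157597]
0.04225501531061569 112.90269111294232
tcp along clip x from pivot -0.03106418632006702 from ends 0.01119082899054868 lateral 0.0006502968779906121
0 [array([121., 250.]), array([246., 250.])]
0.005 [array([119., 254.]), array([248., 254.])]
0.01 [array([118., 258.]), array([250., 259.])]
0.015 [array([115., 263.]), array([252., 263.])]
0.02 [array([113., 268.]), array([254., 268.])]
```

Request:
carry_out(
  rows=[
    [6.2,[0,0,0.4],0],
    [6.2,[0,0,0.8],0],
    [6.2,[0,0,0.8],0],
  ],
)

```text
time_s: 9.93
tool_pos: [0.5387, -0.1884, -0.0303]
tcp_rot: [-3.081, -0.612, 0.001]
ft_force: [-1.7, -0.1, -0.2]
gripper_width: 0.0623
```

Request:
carry_out(
  rows=[
    [5.2,[0,0,0.2],0],
    [4.5,[0,0,0.2],0],
    [4.5,[0,0,0.2],0],
    [4.5,[0,0,0.2],0],
    [4.5,[0,0,0.2],0],
  ],
  squeeze=20,
)

```text
time_s: 10.55
tool_pos: [0.5395, -0.1888, -0.0313]
tcp_rot: [3.081, 0.612, 0.002]
ft_force: [-0.8, 0.1, 5.4]
gripper_width: 0.045
```

Request:
carry_out(
  rows=[
    [4.5,[0,0,-1],0],
    [4.5,[0,0,-2],0],
    [4.5,[0,0,-4],0],
    [4.5,[0,0,-6],0],
    [4.5,[0,0,-8],0],
    [4.5,[0,0,-11],0],
    [4.5,[0,0,-14],0],
    [4.5,[0,0,-15],0],
    [4.5,[0,0,-15],0],
  ],
)

```text
time_s: 11.68
tool_pos: [0.5392, -0.1883, 0.1186]
tcp_rot: [3.081, 0.612, 0.001]
ft_force: [0.0, 0.4, -1.4]
gripper_width: 0.0452
```

Run:
```python
from h import *
from cell import get_obs,viewer
o=get_obs();s=viewer.snapshot("wrist");t=viewer.snapshot("side")
np.savez("w6.npz",tool_pos=o["tool_pos"],tcp_rot=o["tcp_rot"],**s)
print(o["tool_pos"],o["ft_force"],o["gripper_width"])
c=proj(cam(t),o["tool_pos"])[0].astype(int); print(c)
B=cv2.resize(t["frame"][c[1]-60:c[1]+45,c[0]-35:c[0]+35],None,fx=4,fy=4,interpolation=cv2.INTER_CUBIC)
cv2.imwrite("pics/w6.png",np.hstack([s["frame"][:,100:460],B]))
```

```text
[ 0.53919869 -0.18832618  0.11856515] [ 0.0412215   0.43545659 -1.37982451] 0.04518268085329434
[276 268]
```

View pics/w6.png

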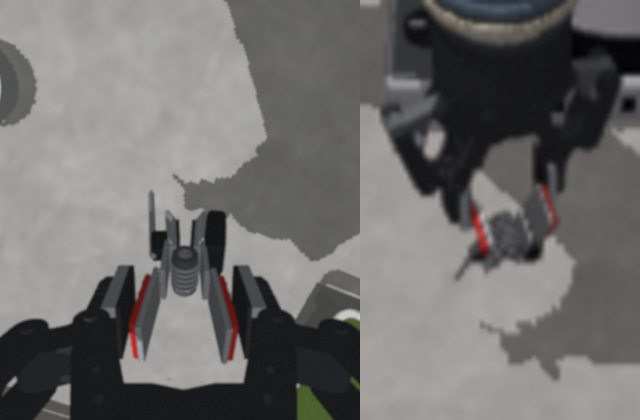

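The clip is held and has drooped partway. In full-frame columns the probe tip is at (251,192), the drum runs from row 250 to 292, and the lever ends are near row 357. I fit the tilt.

```bash
cat >> h.py <<'E'
def clipmodel(s,x):
    """x: theta droop, d pivot coords in tool yz -> world pts: tip, drum +z, drum -z, lever ends +-z"""
    M=R.from_rotvec(s["tcp_rot"]).as_matrix(); th,py,pz=x
    X=np.array([0,-np.cos(th),np.sin(th)]);Z=np.array([0,-np.sin(th),-np.cos(th)]);Y=np.array([-1.,0,0])
    P=np.array([0,py,pz]); h=.013
    pts=[P+.08*X+.0165*Y,P+h*Z,P-h*Z,P-.046*X+h*Z,P-.046*X-h*Z]
    return s["tool_pos"]+np.array(pts)@M.T
E
python3 - <<'E'
from h import *
from scipy.optimize import least_squares
s=dict(np.load("w6.npz"));W=wcam(s)
for use in ("tip+drum","all"):
  def f(x):
    q=proj(W,clipmodel(s,x)); r=[*(q[0]-[251,192]),q[1,1]-250,q[2,1]-292]
    if use=="all": r+= [(max(q[3,1],q[4,1])-357)]
    return r
  for t0 in (.3,1.2):
    r=least_squares(f,[t0,-.02,-.02]);print(use,np.degrees(r.x[0]),r.x[1:],r.fun.round(1));print(proj(W,clipmodel(s,r.x)).round(0).tolist())
E
```

```text
tip+drum 76.96620440827454 [-0.00831539 -0.04024891] [ 7.2 -0.9 -1.3  2. ]
[[258.0, 191.0], [284.0, 249.0], [284.0, 294.0], [284.0, 338.0], [284.0, 389.0]]
tip+drum 76.96620072995258 [-0.00831539 -0.04024891] [ 7.2 -0.9 -1.3  2. ]
[[258.0, 191.0], [284.0, 249.0], [284.0, 294.0], [284.0, 338.0], [284.0, 389.0]]
all 73.73779732380375 [ 0.00544619 -0.00947479] [10.3  2.   0.3 -6.2  3.5]
[[261.0, 194.0], [284.0, 250.0], [284.0, 286.0], [284.0, 323.0], [284.0, 360.0]]
all 73.73777038428287 [ 0.00544621 -0.00947475] [10.3  2.   0.3 -6.2  3.5]
[[261.0, 194.0], [284.0, 250.0], [284.0, 286.0], [284.0, 323.0], [284.0, 360.0]]
```

Request:
carry_out(
  rows=[
    [4.6,[0,0,-1],0],
    [4.6,[0,-6,-2],0],
    [4.6,[0,-6,-4],0],
    [4.6,[0,-3,-6],0],
    [4.6,[0,-9,-9],0],
    [4.6,[0,-9,-12],0],
    [4.6,[0,-9,-15],0],
    [4.6,[0,-9,-16],0],
    [4.6,[0,-9,-16],0],
  ],
)

```text
time_s: 12.9
tool_pos: [0.5047, -0.1054, 0.2781]
tcp_rot: [3.081, 0.612, 0.0]
ft_force: [-0.2, 0.1, -0.0]
gripper_width: 0.0456
```

Run:
```python
from h import *
from cell import get_obs,viewer
o=get_obs();s=viewer.snapshot("wrist");t=viewer.snapshot("side")
np.savez("w7.npz",tool_pos=o["tool_pos"],tcp_rot=o["tcp_rot"],**s);np.savez("s7.npz",**t)
print(o["tool_pos"],o["ft_force"],o["gripper_width"],o["q"])
c=proj(cam(t),o["tool_pos"])[0].astype(int); print(c)
B=cv2.resize(t["frame"][c[1]-60:c[1]+45,c[0]-35:c[0]+35],None,fx=4,fy=4,interpolation=cv2.INTER_CUBIC)
cv2.imwrite("pics/w7.png",np.hstack([s["frame"][:,100:460],B]))
```

```text
[ 0.50466756 -0.10536037  0.27810532] [-0.211578    0.0622504  -0.02723851] 0.045635690645482174 [-0.33810457  0.31510376  0.62592727  1.73975791 -0.20025344  1.15085658
  0.73843711]
[262 196]
```

View pics/w7.png

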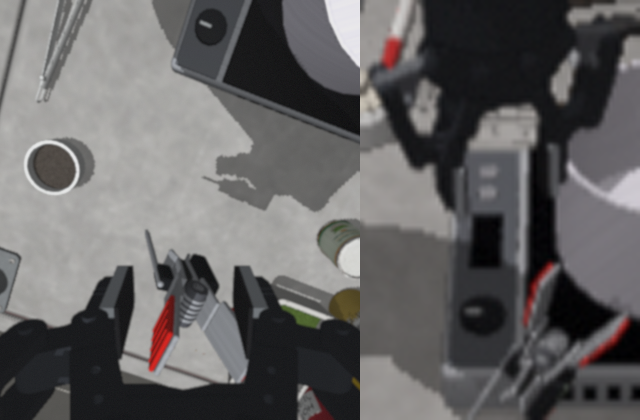

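The picture caught the clip slipping out of the loosened grip in mid-air, so opening to 4.6 cm was too much. I let it settle, then look again.

Request:
carry_out(
  rows=[
    [8.5,[0,0,0],0],
    [8.5,[0,3,0],0],
    [8.5,[0,3,0],0],
    [8.5,[0,3,0],0],
    [8.5,[0,3,0],0],
    [8.5,[0,3,0],0],
    [8.5,[0,3,0],0],
  ],
)

```text
time_s: 13.88
tool_pos: [0.5161, -0.1326, 0.2782]
tcp_rot: [-3.081, -0.613, -0.0]
ft_force: [-0.3, -0.3, 0.3]
gripper_width: 0.0852
```

Run:
```python
from h import *
from cell import get_obs,viewer
o=get_obs();s=viewer.snapshot("wrist");t=viewer.snapshot("side")
np.savez("w8.npz",tool_pos=o["tool_pos"],tcp_rot=o["tcp_rot"],**s);np.savez("s8.npz",**t)
print(o["tool_pos"])
for n in ("wrist","side"):
    r=viewer.silhouettes(n,"clip");print(n,[(d["p"],d["bbox"]) for d in r[:2]])
    if n=="side" and r: b=np.array(r[0]["bbox"]).astype(int)
B=t["frame"][max(b[1]-25,0):b[1]+80,b[0]-30:b[0]+50]; print(b)
B=cv2.resize(B,None,fx=4,fy=4,interpolation=cv2.INTER_CUBIC)
cv2.imwrite("pics/w8.png",np.hstack([s["frame"][:,60:500],B[:420]]))
```

```text
[ 0.51608564 -0.13264995  0.27824847]
wrist [(0.83, [263.9, 235.6, 350.2, 280.8])]
side [(0.92, [289.4, 295.2, 321.4, 331.0])]
[289 295 321 331]
```

View pics/w8.png

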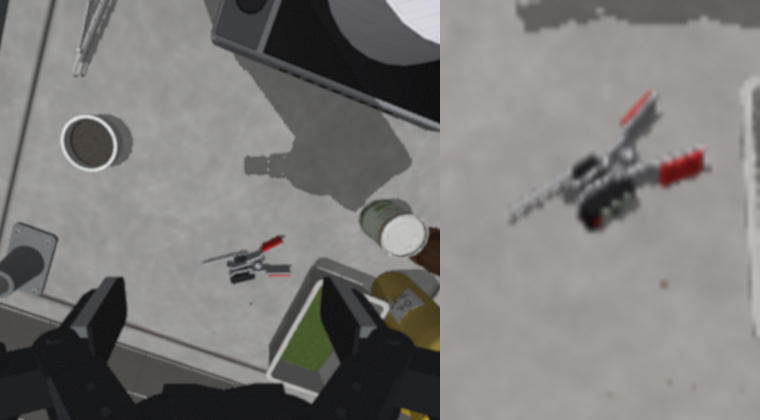

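The clip lies flat on the table near the green tray, other face up. The probe tip is at (263,262), the lever ends at (344,240) and (350,270), and the display side faces down in the image.

Run:
```python
from h import *
from cell import get_obs
s=dict(np.load("w8.npz"));W=wcam(s);S=cam(np.load("s8.npz"));o=get_obs()
def pr(nm,C,t,a,b):
    t,a,b=onplane(C,t,.013),onplane(C,a,.02),onplane(C,b,.02); m=(a+b)/2
    v=(t-m)[:2]; ang=np.degrees(np.arctan2(v[1],v[0]))+7.5; u=np.array([np.cos(np.radians(ang)),np.sin(np.radians(ang))]);n=np.array([u[1],-u[0]])
    g1=m[:2]+.016*u; g2=t[:2]-.110*u-.0165*n
    print(nm,t.round(3),m.round(3),"sep",np.linalg.norm(a-b),"len",np.linalg.norm(v),"ang",ang,g1.round(4),g2.round(4)); return g1,g2,ang
g1,g2,ang=pr("wrist",W,(263,262),(344,240),(350,270))
h1,h2,_=pr("side",S,(259+68/4,270+218/4),(259+215/4,270+95/4),(259+264/4,270+158/4))
g=(g1+g2)/2;print("grip",g,"tray corner",onplane(W,(380,262),.05),onplane(W,(332,370),.05))
m=np.load("w8.npz")
for yaw in (ang-90,ang+90): print(yaw,shift(o,(*g,.12),yaw))
```

```text
wrist [ 0.54  -0.267  0.013] [ 0.644 -0.209  0.02 ] sep 0.047219363511458855 len 0.11931400079318084 ang -143.31442227822993 [ 0.6315 -0.2185] [ 0.6382 -0.2146]
side [ 0.542 -0.277  0.013] [ 0.647 -0.212  0.02 ] sep 0.0541533312086789 len 0.12367879768009454 ang -140.83875744950237 [ 0.6345 -0.2225] [ 0.6374 -0.2207]
grip [ 0.63488027 -0.21654194] tray corner [ 0.67761116 -0.19080893  0.05      ] [ 0.69339066 -0.37333159  0.05      ]
-233.31442227822993 ([7.8, 12.3, 15.8], np.float64(4.464183216735486))
-53.31442227822993 ([7.8, 12.3, 15.8], np.float64(1.3225905631456931))
```

Request:
carry_out(
  rows=[
    [8.5,[1,1.5,0],0.17],
    [8.5,[2,3,0],0.34],
    [8.5,[3,5,2],0.51],
    [8.5,[4,7,5],0.68],
    [8.5,[5,9,9],0.85],
    [8.5,[6,10.5,13],1.02],
    [8.5,[7,11.5,17],1.19],
    [8.5,[7.8,12.4,20],1.31],
    [8.5,[7.8,12.4,20],1.31],
    [8.5,[7.8,12.4,20],1.31],
  ],
)

```text
time_s: 15.32
tool_pos: [0.6356, -0.2182, 0.0793]
tcp_rot: [2.818, -1.389, 0.001]
ft_force: [-0.2, -0.2, 0.2]
gripper_width: 0.0848
```

Run:
```python
from h import *
from cell import get_obs,viewer
o=get_obs();s=viewer.snapshot("wrist");np.savez("w9.npz",tool_pos=o["tool_pos"],tcp_rot=o["tcp_rot"],**s)
print(o["tool_pos"],o["tcp_rot"],o["q"].round(2))
d=wcam(dict(np.load("w9.npz")));p=o["tool_pos"];print(proj(d,np.array([p[0],p[1],.024])))
cv2.imwrite("pics/w9.png",s["frame"])
```

```text
[ 0.6355814  -0.21822135  0.07929217] [ 2.81763091e+00 -1.38857224e+00  1.39153974e-03] [-0.17  0.83  0.81  1.6  -0.68  1.01 -0.06]
[[283.4817188 220.196854 ]]
```

View pics/w9.png

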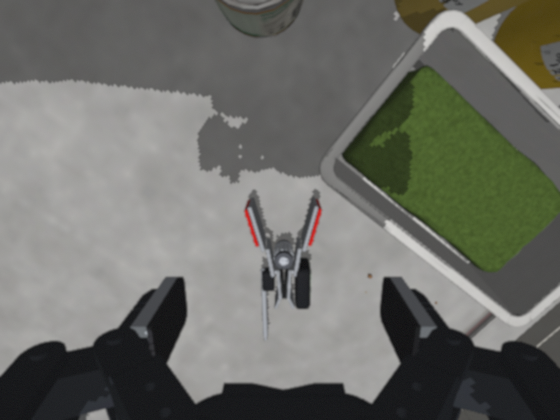

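The clip is centred under the tool: drum (285,260), lever ends (251,200) and (317,200), aim (283,220). The tray corner at (325,170) leaves about 2 cm for the finger.

Request:
carry_out(
  rows=[
    [7,[0,0.1,3],0],
    [7,[0,0.2,6],0],
    [7,[0,0.2,9],0],
    [7,[0,0.2,10.5],0],
    [7,[0,0.2,11.1],0],
    [6,[0,0.2,11.2],0],
    [4.9,[0,0.2,11.2],0],
    [4.4,[0,0.2,11.2],0],
    [4.4,[0,0.2,11.2],0],
    [4.4,[0,0.2,11.2],0],
  ],
  squeeze=20,
)

```text
time_s: 16.62
tool_pos: [0.6351, -0.2195, -0.0322]
tcp_rot: [-2.816, 1.391, -0.004]
ft_force: [0.4, 0.5, 6.2]
gripper_width: 0.0445
```

Request:
carry_out(
  rows=[
    [4.4,[0,0,-1],0],
    [4.4,[0,0,-2],0],
    [4.4,[0,0,-4],0],
    [4.4,[0,0,-6],0],
    [4.4,[0,0,-8],0],
    [4.4,[0,0,-11],0],
    [4.4,[0,0,-14],0],
    [4.4,[0,0,-15],0],
    [4.4,[0,0,-15],0],
  ],
)

```text
time_s: 17.75
tool_pos: [0.6342, -0.2189, 0.1167]
tcp_rot: [-2.816, 1.391, -0.001]
ft_force: [0.1, 0.1, -1.6]
gripper_width: 0.0441
```

Run:
```python
from h import *
from cell import get_obs,viewer
o=get_obs();s=viewer.snapshot("wrist");t=viewer.snapshot("side")
np.savez("w10.npz",tool_pos=o["tool_pos"],tcp_rot=o["tcp_rot"],**s);np.savez("s10.npz",**t)
print(o["tool_pos"],o["ft_force"],o["gripper_width"])
c=proj(cam(t),o["tool_pos"])[0].astype(int); print(c)
B=cv2.resize(t["frame"][c[1]-60:c[1]+45,c[0]-35:c[0]+35],None,fx=4,fy=4,interpolation=cv2.INTER_CUBIC)
cv2.imwrite("pics/w10.png",np.hstack([s["frame"][:,100:460],B]))
for n in ("wrist","side"): print([(d["p"],d["bbox"]) for d in viewer.silhouettes(n,"clip")[:1]])
```

```text
[ 0.63419222 -0.21892829  0.11670893] [ 0.14688778  0.12899079 -1.63136329] 0.044091202200526335
[315 280]
[(0.58, [228.6, 231.5, 339.5, 295.1])]
[(0.76, [305.0, 259.1, 320.2, 300.8])]
```

Run:
```python
from h import *
from cell import viewer
s=dict(np.load("w10.npz"));W=wcam(s);S=cam(np.load("s10.npz"))
M=R.from_rotvec(s["tcp_rot"]).as_matrix()
for th in (40,60,70,80,90,100):
    a=np.radians(th); X=np.array([0,np.cos(a),np.sin(a)]);Z=np.array([0,np.sin(a),-np.cos(a)])*1;Y=np.array([-1.,0,0])
    P=np.array([0,0,-.047])+.028*X
    pts=[P+.08*X+.0165*Y,P+.013*Z,P-.013*Z,P-.046*X+.013*Z+.02*Y,P-.046*X-.013*Z+.02*Y]
    w=s["tool_pos"]+np.array(pts)@M.T
    print(th,"W",proj(W,w).round(0).astype(int).tolist(),"S",proj(S,w).round(1).tolist())
m=viewer.silhouettes("wrist","clip")[0]["mask"]
for r in range(222,310,4): print(r,"".join(".#"[int(v)] for v in m[r,220:350:2]))
m=viewer.silhouettes("side","clip")[0]["mask"]
for r in range(255,306,1): print(r,"".join(".#"[int(v)] for v in m[r,300:326]))
```

```text
40 W [[260, 347], [284, 341], [284, 289], [229, 314], [235, 250]] S [[283.3, 298.4], [306.6, 276.6], [311.9, 278.4], [313.9, 255.7], [319.1, 257.9]]
60 W [[261, 293], [284, 321], [284, 269], [230, 333], [232, 262]] S [[293.0, 298.2], [308.0, 278.3], [315.4, 277.0], [311.3, 257.1], [318.7, 256.3]]
70 W [[262, 267], [284, 310], [284, 260], [231, 340], [231, 271]] S [[298.6, 296.6], [309.1, 278.6], [317.2, 276.0], [310.0, 258.1], [318.1, 255.7]]
80 W [[261, 242], [284, 300], [284, 251], [232, 346], [230, 280]] S [[304.4, 294.1], [310.4, 278.7], [319.0, 274.7], [308.7, 259.2], [317.4, 255.3]]
90 W [[261, 218], [284, 289], [284, 243], [233, 349], [230, 291]] S [[310.4, 290.8], [312.0, 278.4], [320.7, 273.2], [307.5, 260.4], [316.4, 255.2]]
100 W [[261, 194], [284, 279], [284, 236], [234, 351], [229, 302]] S [[316.4, 286.8], [313.6, 277.9], [322.3, 271.5], [306.4, 261.7], [315.3, 255.3]]
222 .................................................................
226 .................................................................
230 .....#######......................................#########..
[... 2215 characters left out ...]
################..
284 .....###################..
285 .....####################.
286 ....#####################.
287 ....#####################.
288 ..........##############..
289 ...........#############..
290 ...........#############..
291 ...........#############..
292 ............############..
293 ............###########...
294 ............###########...
295 ............###########...
296 .............#########....
297 .............########.....
298 ...............####.......
299 ..........................
300 ..........................
301 ..........................
302 ..........................
303 ..........................
304 ..........................
305 ..........................
```

Run:
```python
from h import *
s=dict(np.load("w10.npz"));W=wcam(s);S=cam(np.load("s10.npz"));M=R.from_rotvec(s["tcp_rot"]).as_matrix()
for th in (-10,0,15,30,45,60,75,90):
    a=np.radians(th); X=np.array([0,np.cos(a),np.sin(a)]);Z=np.array([0,np.sin(a),-np.cos(a)]);Y=np.array([-1.,0,0])
    P=np.array([0,0,-.047])+.028*X
    pts=[P+.08*X+.0165*Y,P+.013*Z,P-.013*Z]+[P+x*X+z*Z+y*Y for y in (.02,-.02) for x in (-.046,-.011) for z in (.013,-.013)]+[P+.026*X-.0145*Y]
    w=s["tool_pos"]+np.array(pts)@M.T
    a,b=proj(W,w).round(0).astype(int),proj(S,w).round(0).astype(int)
    print(th,"tipW",a[0],"drum",a[1,1],a[2,1],"redW rows",a[3:11,1].min(),a[3:11,1].max(),"dispW",a[11],"| tipS",b[0],"redS rows",b[3:11,1].min(),b[3:11,1].max(),"dispS",b[11])
def red(f): f=f.astype(int); return (f[...,2]>110)&(f[...,1]<70)&(f[...,0]<80)
m=red(s["frame"]); m[:, :200]=0; m[:,370:]=0; ys,xs=np.nonzero(m); 
for lo,hi in ((200,284),(284,370)):
    k=(xs>=lo)&(xs<hi); 
    if k.any(): print("redW",xs[k].min(),xs[k].max(),ys[k].min(),ys[k].max(),k.sum())
f=np.load("s10.npz")["frame"]; m=red(f); ys,xs=np.nonzero(m[240:310,290:340]); print("redS",sorted(zip((ys+240).tolist(),(xs+290).tolist())))
# dark display px side and wrist gray crop
g=cv2.cvtColor(f,cv2.COLOR_BGR2GRAY)
for r in range(262,306,2): print(r," ".join(f"{v:3d}" for v in g[r,292:332]))
```

```text
-10 tipW [249 514] drum 374 342 redW rows 248 349 dispW [316 410] | tipS [275 281] redS rows 256 281 dispS [302 281]
0 tipW [252 475] drum 371 332 redW rows 246 349 dispW [314 395] | tipS [274 286] redS rows 256 281 dispS [302 284]
15 tipW [256 423] drum 362 316 redW rows 244 347 dispW [312 370] | tipS [276 293] redS rows 255 281 dispS [303 287]
30 tipW [259 376] drum 351 300 redW rows 247 341 dispW [310 344] | tipS [279 297] redS rows 255 281 dispS [304 289]
45 tipW [260 333] drum 337 284 redW rows 253 333 dispW [309 319] | tipS [285 299] redS rows 256 280 dispS [307 291]
60 tipW [261 293] drum 321 269 redW rows 262 333 dispW [308 294] | tipS [293 298] redS rows 256 281 dispS [311 290]
75 tipW [262 255] drum 305 255 redW rows 259 343 dispW [308 270] | tipS [301 295] redS rows 255 281 dispS [315 289]
90 tipW [261 218] drum 289 243 redW rows 252 349 dispW [308 247] | tipS [310 291] redS rows 255 281 dispS [320 287]
redW 228 233 232 294 310
redW 333 338 231 293 294
redS [(266, 312)]
262 159 159 157 158 159 159 160 159 159 158 157 157 156 151 110  79  34  19  19  19  27  56  85  83  79 
[... 2803 characters left out ...]
  81  91  93  93  93  94  93  93  92  92  91
298 160 159 157 156 156 156 156 156 155 155 155 156 158 159 159 159 159 159 158 158 158 157 145 139 137 140 142 109 135 140 140 102  93  94  94  94  93  93  93  93
300 156 156 157 158 159 159 159 157 156 154 153 154 155 157 159 160 159 158 158 157 156 153 130 126 123 104 100  98  99 103 120  99  93  93  94  93  92  91  93  94
302 155 156 155 154 156 158 159 158 158 158 156 156 155 154 155 152 132 124 124 130 142 144 142 138 103  96  97  97  97  97  96  96  95  95  95  93  93  92  94  94
304 156 156 156 156 156 157 158 158 158 157 156 156 151 113 110 140 152 143 143 153 154 149 125 119  98  96  97  98 105 105 104  98  97  97  97  96  95  95  95  95
```

The numbers agree on the clip hanging about 75° down, 15° short of vertical: probe tip at (300,293) and display at (316,290) in the side image. I'll straighten it by pushing the probe gently against the fixed hob's side, so I locate the hob and pan precisely first.

```bash
cat > fit.py <<'E'
from h import *
from scipy.optimize import minimize
S=cam(np.load("side.npz"));T=cam(np.load("top.npz"))
t=np.linspace(0,2*np.pi,120)
def hull(C,P,shape):
    h=(cv2.convexHull(proj(C,P).astype(np.float32))*16).astype(np.int32); k=np.zeros(shape,np.uint8); cv2.fillPoly(k,[h.astype(np.int32)],1,shift=4); return k
def maskhull(m):
    n,l,st,_=cv2.connectedComponentsWithStats(m); m=(l==1+np.argmax(st[1:,4])).astype(np.uint8)
    p=np.argwhere(m)[:,::-1].astype(np.int32); k=np.zeros_like(m); cv2.fillPoly(k,[cv2.convexHull(p)],1); return k
def hobP(x):
    c,s=np.cos(x[2]),np.sin(x[2]); q=np.array([[a,b] for a in (-.15,.15) for b in (-.125,.125)])@np.array([[c,s],[-s,c]])+x[:2]
    return np.vstack([np.c_[q,np.full(4,z)] for z in (0,.058)])
def panP(x): return np.vstack([np.c_[x[0]+.09*np.cos(t),x[1]+.09*np.sin(t),0*t+z] for z in (.058,.168)])
def fit(f,x0,st):
    sim=np.vstack([x0]+[np.array(x0)+np.eye(len(x0))[i]*st[i] for i in range(len(x0))])
    return minimize(f,x0,method="Nelder-Mead",options=dict(initial_simplex=sim,maxiter=300))
if __name__=="__main__":
    iou=lambda k,m:-float((k&m).sum())/float((k|m).sum())
    for cs in (("side",),("top",),("side","top")):
        C=dict(side=S,top=T); mh={c:maskhull(np.load(f"{c}_hob.npy").astype(np.uint8)) for c in cs}
        r=fit(lambda x:sum(iou(hull(C[c],hobP(x),m.shape),m) for c,m in mh.items()),[.6,.12,0.],[.03,.03,.2]);print("hob",cs,r.x.round(4),r.fun)
        mp={c:maskhull(cv2.morphologyEx(np.load(f"{c}_saucepan.npy").astype(np.uint8),cv2.MORPH_OPEN,cv2.getStructuringElement(cv2.MORPH_ELLIPSE,(25,25)))) for c in cs}
        r=fit(lambda x:sum(iou(hull(C[c],panP(x),m.shape),m) for c,m in mp.items()),[.613,.132],[.01,.01]);print("pan",cs,r.x.round(4),r.fun)
E
python3 fit.py
```

```text
hob ('side',) [0.5864 0.1418 0.0666] -0.9316141900555635
pan ('side',) [0.6124 0.1404] -0.9704847007852694
hob ('top',) [0.5857 0.1228 0.0092] -0.733840830449827
pan ('top',) [0.6142 0.1305] -0.9526445264452644
hob ('side', 'top') [0.5876 0.1269 0.0666] -1.636253890507774
pan ('side', 'top') [0.6127 0.1318] -1.8927370987213208
```

Run:
```python
from h import *
S=cam(np.load("side.npz"));T=cam(np.load("top.npz"));W=wcam(dict(np.load("w8.npz")))
print("S top edge",onplane(S,(248.5,231),.058).round(3),onplane(S,(351.5,229),.058).round(3))
print("S bottom edge",onplane(S,(248,238),0).round(3),onplane(S,(350.5,237),0).round(3))
print("W8 bottom",onplane(W,(273,38),0).round(3),onplane(W,(500,122),0).round(3))
# subpixel: vertical intensity profiles around edge in side frame
f=cv2.cvtColor(np.load("side.npz")["frame"],cv2.COLOR_BGR2GRAY)
for u in (255,275,300,325,345): print(u,f[222:246,u].tolist())
w=cv2.cvtColor(np.load("w8.npz")["frame"],cv2.COLOR_BGR2GRAY)
for u in (300,350,400,450): print(u,[(r,int(w[r,u])) for r in range(20,130,3)])
```

```text
S top edge [ 0.452 -0.014  0.058] [0.742 0.005 0.058]
S bottom edge [0.445 0.011 0.   ] [0.748 0.027 0.   ]
W8 bottom [0.444 0.008 0.   ] [0.753 0.03  0.   ]
255 [85, 84, 85, 85, 83, 82, 131, 133, 105, 89, 84, 82, 81, 78, 76, 76, 85, 89, 96, 133, 146, 149, 149, 149]
275 [6, 5, 6, 4, 36, 102, 137, 128, 100, 85, 82, 80, 78, 76, 74, 75, 85, 89, 98, 136, 150, 151, 150, 151]
300 [8, 6, 7, 6, 35, 105, 136, 125, 95, 81, 60, 47, 44, 46, 63, 71, 82, 95, 133, 145, 145, 146, 148, 149]
325 [4, 4, 7, 9, 50, 131, 145, 123, 95, 76, 45, 12, 7, 26, 63, 73, 82, 92, 130, 145, 147, 144, 143, 141]
345 [6, 4, 3, 12, 54, 130, 143, 117, 90, 81, 79, 77, 76, 75, 77, 80, 85, 93, 131, 145, 148, 149, 149, 149]
300 [(20, 64), (23, 63), (26, 64), (29, 62), (32, 64), (35, 65), (38, 64), (41, 63), (44, 75), (47, 86), (50, 66), (53, 57), (56, 87), (59, 93), (62, 93), (65, 111), (68, 153), (71, 153), (74, 154), (77, 156), (80, 156), (83, 154), (86, 152), (89, 151), (92, 151), (95, 151), (98, 149), (101, 148), (104, 147), (107, 146), (110, 148), (113, 148), (116, 148), (119, 149), (122, 151), (125, 154), (128, 159)]
35
[... 459 characters left out ...]
(41, 21), (44, 23), (47, 20), (50, 21), (53, 20), (56, 18), (59, 19), (62, 22), (65, 21), (68, 20), (71, 20), (74, 17), (77, 20), (80, 22), (83, 49), (86, 86), (89, 72), (92, 43), (95, 78), (98, 93), (101, 93), (104, 91), (107, 90), (110, 90), (113, 88), (116, 89), (119, 90), (122, 90), (125, 89), (128, 90)]
450 [(20, 91), (23, 89), (26, 89), (29, 88), (32, 87), (35, 87), (38, 86), (41, 87), (44, 84), (47, 84), (50, 82), (53, 84), (56, 83), (59, 81), (62, 78), (65, 31), (68, 19), (71, 22), (74, 20), (77, 22), (80, 21), (83, 19), (86, 19), (89, 19), (92, 20), (95, 22), (98, 21), (101, 17), (104, 115), (107, 136), (110, 87), (113, 39), (116, 125), (119, 147), (122, 142), (125, 126), (128, 97)]
```

Request:
carry_out(
  rows=[
    [4.4,[-0.5,-0.2,-1],0.1],
    [4.4,[-1.5,-0.5,-2],0.25],
    [4.4,[-3,-1,-2.3],0.42],
    [4.4,[-5,-1.5,-2.3],0.6],
    [4.4,[-7,-2.1,-2.3],0.78],
    [4.4,[-9,-2.7,-2.3],0.96],
    [4.4,[-11,-3.3,-2.3],1.14],
    [4.4,[-13,-3.9,-2.3],1.32],
    [4.4,[-14.5,-4.3,-2.3],1.5],
    [4.4,[-15.3,-4.5,-2.3],1.66],
  ],
)

```text
time_s: 19.3
tool_pos: [0.5765, -0.069, 0.1387]
tcp_rot: [0.866, -3.019, -0.001]
ft_force: [-0.3, 0.4, -0.9]
gripper_width: 0.0441
```

Request:
carry_out(
  rows=[
    [4.4,[0,0,0],0.17],
    [4.4,[0,0,0],0.34],
    [4.4,[0,0,0],0.48],
    [4.4,[0,0,0],0.5],
    [4.4,[0,0,0],0.5],
  ],
)

```text
time_s: 19.92
tool_pos: [0.5767, -0.0702, 0.139]
tcp_rot: [0.104, -3.139, 0.0]
ft_force: [-0.3, -1.2, -1.8]
gripper_width: 0.0444
```

Run:
```python
from h import *
from cell import get_obs,viewer
o=get_obs();t=viewer.snapshot("side");np.savez("s11.npz",**t);S=cam(t)
print(o["tool_pos"],o["ft_force"],o["gripper_width"],o["q"].round(2),shift(o,(.577,-.07,.085),183.5))
for n in ("clip",): print([(d["p"],d["bbox"]) for d in viewer.silhouettes("side",n)[:1]])
M=R.from_rotvec(o["tcp_rot"]).as_matrix()
for th in (60,75,90):
    a=np.radians(th); X=np.array([0,np.cos(a),np.sin(a)]);Y=np.array([-1.,0,0]);P=np.array([0,0,-.047])+.028*X
    print(th,proj(S,o["tool_pos"]+np.array([P+.08*X+.0165*Y,P+.026*X-.0145*Y])@M.T).round(1).tolist())
```

```text
[ 0.57668415 -0.07019255  0.13896503] [-0.25227054 -1.21282942 -1.83536735] 0.04441572641484508 [-0.63  0.98  1.45  1.8  -1.01  1.34 -2.02] ([-0.0, 0.0, 5.4], np.float64(-6.278150487183263))
[(0.72, [283.6, 216.6, 301.5, 239.5])]
60 [[297.6, 224.4], [286.8, 219.9]]
75 [[298.0, 234.1], [287.0, 224.9]]
90 [[298.6, 242.8], [287.2, 229.3]]
```

Request:
carry_out(
  rows=[
    [4.4,[0,0.5,1.5],0],
    [4.4,[0,1,3.5],0],
    [4.4,[0,2,5],0],
    [4.4,[0,3.2,5.4],0],
    [4.4,[0,4.2,5.4],0],
    [4.4,[0,5.2,5.4],0],
    [4.4,[0,6,5.4],0],
    [4.4,[0,6.8,5.4],0],
    [4.4,[0,7.4,5.4],0],
    [4.4,[0,7.4,5.4],0],
  ],
)

```text
time_s: 21.28
tool_pos: [0.5721, 0.0042, 0.0852]
tcp_rot: [0.101, -3.14, -0.0]
ft_force: [0.1, -0.7, -0.8]
gripper_width: 0.0438
```

```bash
cat > look.py <<'E'
from h import *
from cell import get_obs,viewer
import sys
o=get_obs();t=viewer.snapshot("side");w=viewer.snapshot("wrist");n=sys.argv[1]
np.savez(f"s{n}.npz",**t);np.savez(f"w{n}.npz",tool_pos=o["tool_pos"],tcp_rot=o["tcp_rot"],**w);S=cam(t);W=wcam(dict(np.load(f"w{n}.npz")))
print(o["time_s"],o["tool_pos"],o["ft_force"],o["gripper_width"])
print([(d["p"],d["bbox"]) for c in ("side","wrist") for d in viewer.silhouettes(c,"clip")[:1]])
M=R.from_rotvec(o["tcp_rot"]).as_matrix()
for th in (60,75,90,105):
    a=np.radians(th); X=np.array([0,np.cos(a),np.sin(a)]);Y=np.array([-1.,0,0]);P=np.array([0,0,-.047])+.028*X
    q=o["tool_pos"]+np.array([P+.08*X+.0165*Y,P+.05*X+.0165*Y,P+.026*X-.0145*Y])@M.T
    print(th,proj(S,q).round(0).tolist(),proj(W,q).round(0).tolist())
g=cv2.cvtColor(t["frame"],cv2.COLOR_BGR2GRAY); c=proj(S,o["tool_pos"])[0].astype(int)
for r in range(c[1]-12,c[1]+28,1): print(r,c[0]-12," ".join(f"{v:3d}" for v in g[r,c[0]-12:c[0]+22]))
E
python3 look.py 12
```

```text
21.275 [0.57207577 0.00418149 0.08515472] [ 0.06338179 -0.69602699 -0.83312952] 0.04383847408925465
[(0.86, [283.4, 209.6, 296.5, 236.6]), (0.81, [224.8, 205.6, 340.2, 295.6])]
60 [[296.0, 219.0], [296.0, 216.0], [286.0, 214.0]] [[260.0, 293.0], [257.0, 293.0], [307.0, 294.0]]
75 [[296.0, 227.0], [297.0, 223.0], [286.0, 219.0]] [[260.0, 255.0], [257.0, 262.0], [307.0, 270.0]]
90 [[297.0, 235.0], [297.0, 228.0], [286.0, 223.0]] [[260.0, 218.0], [257.0, 232.0], [307.0, 247.0]]
105 [[297.0, 242.0], [297.0, 233.0], [286.0, 226.0]] [[259.0, 182.0], [256.0, 204.0], [308.0, 225.0]]
208 279  19  30  40  79  81  68  96 103 113 115 115 114 114 113 113 113 113 112  98  86  90  53  51  77  54  29  43  96 100 101 102 101 101 102
209 279  19  28  41  83  84  63  92 103 113 114 114 113 114 113 113 114 112 110  95  79  98  66  57  76  47  30  51  96 101 102 102 101 101 102
210 279  15  22  38  84  85  74  98 110 111 113 113 112 113 114 114 114 111 109  96  79 103  70  58  75  44  29  54  97 101 101 101 101 101 102
211 279  13  20  36  84  85  79 101 108  86 104 111 113 114 114 113 111 111 110  92  7
[... 4541 characters left out ...]
 152 153 152 153 153 147 102  92  92  92  92  93  95  95  94  92  91  91  91  90  90  91  93  94  95  94  92  90  91  97  98
244 279 153 153 153 153 153 153 153 154 150 109 100 100  99  99  99 101 100  94  93  94  99  99  98  96  99 100 101 102 101  98  91  95 130 135
245 279 153 154 154 154 154 154 154 155 154 144 142 141 140 138 138 140 137 106 100 106 136 138 138 137 138 139 139 138 138 133 103 104 142 147
246 279 155 156 155 154 154 155 155 155 155 155 155 154 153 152 153 153 151 140 138 140 151 152 152 152 153 154 153 151 150 147 136 136 147 149
247 279 156 156 156 154 155 154 155 155 155 155 155 156 156 155 155 155 153 151 151 151 152 152 153 155 156 156 154 152 151 150 148 149 149 149
```

Request:
carry_out(
  rows=[
    [4.4,[0,-1,0],0],
    [4.2,[0,-3,0],0],
    [3.6,[0,-3.5,0],0],
    [3.6,[0,-3.5,0],0],
    [3.6,[0,-3.5,0],0],
    [3.6,[0,-3.5,-3],0],
    [3.6,[0,-3.5,-7],0],
    [3.6,[0,-3.5,-12],0],
    [3.6,[0,-3.5,-16],0],
    [3.6,[0,-3.5,-17.5],0],
  ],
  squeeze=35,
)

```text
time_s: 22.72
tool_pos: [0.5748, -0.0312, 0.2623]
tcp_rot: [-0.101, 3.137, -0.0]
ft_force: [1.1, 0.4, -1.8]
gripper_width: 0.0359
```

Request:
carry_out(
  rows=[
    [3.6,[1,1.5,0],-0.05],
    [3.6,[2.5,4,0],-0.12],
    [3.6,[4,7,0],-0.2],
    [3.6,[5.5,10,0],-0.28],
    [3.6,[6.6,12,0],-0.285],
    [3.6,[6.6,12.5,0],-0.285],
    [3.6,[6.6,12.5,0],-0.285],
  ],
)

```text
time_s: 23.6
tool_pos: [0.5006, 0.0896, 0.2598]
tcp_rot: [0.546, -3.093, 0.0]
ft_force: [-0.2, 0.6, -1.3]
gripper_width: 0.0362
```

```bash
python3 look.py 13 | head -7
python3 - <<'E'
from fit import *
from cell import viewer
import cv2
s=dict(np.load("w13.npz"));W=wcam(s)
r=viewer.silhouettes("wrist","saucepan"); print([(d["p"],d["bbox"]) for d in r])
np.save("w13_pan.npy",r[0]["mask"])
f=s["frame"]; t=np.load("s13.npz"); c=proj(cam(t),s["tool_pos"])[0].astype(int)
B=cv2.resize(t["frame"][c[1]-40:c[1]+65,c[0]-30:c[0]+30],None,fx=4,fy=4,interpolation=cv2.INTER_CUBIC)
cv2.imwrite("pics/w13.png",np.hstack([f,B]))
E
```

```text
23.6 [0.50055474 0.08961359 0.25976096] [-0.17728881  0.61512104 -1.27400262] 0.03617719228704123
[(0.72, [255.0, 136.3, 274.4, 168.0]), (0.86, [235.3, 214.0, 333.0, 293.0])]
60 [[267.0, 153.0], [268.0, 148.0], [258.0, 147.0]] [[260.0, 293.0], [257.0, 293.0], [307.0, 294.0]]
75 [[269.0, 161.0], [270.0, 154.0], [260.0, 151.0]] [[261.0, 255.0], [258.0, 262.0], [307.0, 270.0]]
90 [[272.0, 168.0], [272.0, 160.0], [261.0, 155.0]] [[260.0, 218.0], [257.0, 232.0], [307.0, 247.0]]
105 [[275.0, 173.0], [274.0, 163.0], [262.0, 157.0]] [[259.0, 182.0], [256.0, 203.0], [308.0, 225.0]]
139 254 112  45  24  37  81  79  61  77 103 155 134 114  65  25  16  15  23  48  62  71  89  71  86 118 121 122 135 138 138 137 135 132 130 129
[(0.91, [29.2, 99.8, 257.1, 312.8])]
```

Run:
```python
from fit import *
s=dict(np.load("w13.npz"));W=wcam(s); f=s["frame"].copy()
m=np.load("w13_pan.npy").astype(np.uint8)
m=maskhull(cv2.morphologyEx(m,cv2.MORPH_OPEN,cv2.getStructuringElement(cv2.MORPH_ELLIPSE,(61,61))))
iou=lambda k,m:-float((k&m).sum())/float((k|m).sum())
r=fit(lambda x:iou(hull(W,panP(x),m.shape),m),[.613,.133],[.01,.01]);print("pan",r.x.round(4),r.fun)
x=r.x
# refine: rim edge via gradient along rim normals, outer edge radius .09 and inner .086
g=cv2.GaussianBlur(cv2.cvtColor(f,cv2.COLOR_BGR2GRAY),(3,3),0).astype(np.float32)
def ring(x,rad,z=.168): return proj(W,np.c_[x[0]+rad*np.cos(t),x[1]+rad*np.sin(t),0*t+z]).astype(np.float32)
for c in (x,):
  for rad in (.09,.086): cv2.polylines(f,[ring(c,rad).round().astype(np.int32)],True,(0,255,0) if rad==.09 else (0,0,255),1)
t2=np.load("s13.npz"); c=proj(cam(t2),s["tool_pos"])[0].astype(int)
B=cv2.resize(t2["frame"][c[1]-40:c[1]+65,c[0]-30:c[0]+30],None,fx=4,fy=4,interpolation=cv2.INTER_CUBIC)
cv2.imwrite("pics/w13.png",np.hstack([f,B]))
```

```text
pan [0.6092 0.1346] -0.9761109817014778
```

View pics/w13.png

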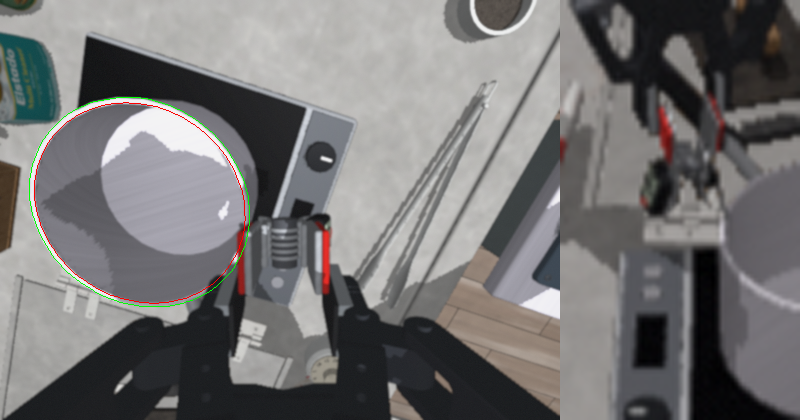

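The overlay fits the rim very well, with the pan centre at (0.609, 0.135). The clip is squeezed open with levers parallel, the drum spans rows 218 to 268, and the lever ends span rows 230 to 292. These rows suggest the grip is off-centre on the levers, so I fit tilt and offset.

Run:
```python
from h import *
from scipy.optimize import least_squares
def model(s,x):
    M=R.from_rotvec(s["tcp_rot"]).as_matrix(); th,py,pz=x
    X=np.array([0,np.cos(th),np.sin(th)]);Z=np.array([0,np.sin(th),-np.cos(th)]);Y=np.array([-1.,0,0]);P=np.array([0,py,pz])
    L=.016*Y
    pts=[P-.007*X+.012*Z,P-.007*X-.012*Z,P-.046*X+.013*Z+L,P-.046*X-.013*Z+L,P+.08*X+.0165*Y,P+.044*X-.021*Y-.012*Z,P+.044*X-.021*Y+.012*Z]
    return s["tool_pos"]+np.array(pts)@M.T
s=dict(np.load("w13.npz"));W=wcam(s);S=cam(np.load("s13.npz"))
f=lambda x:np.r_[proj(W,model(s,x))[:4,1]-[268,218,292,230], (x[2]+.019)/.004*3]
for t0 in (1.3,1.8):
    r=least_squares(f,[t0,-.01,-.02]);print(np.degrees(r.x[0]),r.x[1:],r.fun.round(1),"W",proj(W,model(s,r.x)).round(0).tolist(),"S",proj(S,model(s,r.x)).round(1)[4:].tolist())
# dark (display) & bright features in side crop
g=cv2.cvtColor(np.load("s13.npz")["frame"],cv2.COLOR_BGR2GRAY)
for r_ in range(148,180): print(r_,250," ".join(f"{v:3d}" for v in g[r_,250:288]))
```

```text
77.76765295135623 [-0.01312921 -0.01580013] [-0.9  0.5  3.6 -3.   2.4] W [[282.0, 267.0], [282.0, 218.0], [240.0, 296.0], [239.0, 227.0], [260.0, 222.0], [316.0, 210.0], [315.0, 247.0]] S [[272.0, 167.7], [260.5, 165.3], [258.1, 158.6]]
77.7676666491515 [-0.0131292  -0.01580009] [-0.9  0.5  3.6 -3.   2.4] W [[282.0, 267.0], [282.0, 218.0], [240.0, 296.0], [239.0, 227.0], [260.0, 222.0], [316.0, 210.0], [315.0, 247.0]] S [[272.0, 167.7], [260.5, 165.3], [258.1, 158.6]]
148 250 133 135 136 138 138 137 137 136 135 134 133 120  66  45  59  74  78  74  81  96  70  79  86  79  71  60  53  76  93  99  99  87  74 130 134 135 137 138
149 250 135 136 138 138 137 136 135 133 132 133 130 124  68  46  66  68  75  76  77  78  63  78 141  95  76 112 112  86  86  95 100  98  96 132 138 138 140 140
150 250 136 137 137 137 136 134 133 132 128 124  93  84  54  47  69  73  74  82  95  81  64  78 139  93  84 129 133 119  89  87  95 100 103 116 135 139 140 139
151 250 138 137 136 135 134 133 133 131  94  80  44  36  41  51  70  82  71  78 102  91  75  69  99  66  86 132 137 135 122  90  89  96 101 103 115
[... 3792 characters left out ...]
   3   8  38  83 115 132 100  94  95  95  96  97  98  98 100
176 250  93 143 111  90  87  86  87  88  88  89  89  86  84  76  57  55  61  92  91  32   5   5   3   5   9  36  80  98 128 108  96  95  96  97  98  98  99 100
177 250  94 145 113  90  87  86  89 101 105 106 109  94  87  85  78  76  66  92  90  32   4   4   3   3   3  30  77  87 109 120 104  96  96  97  97  98  99 100
178 250  97 141 104  88  86  87  92 119 124 125 124 103  88  87  85  85  87 100  93  32   3   1   1   3   2  28  77  84  94 114 118 107  98  96  98  98  99  99
179 250 115 138  99  87  86  87  91 117 126 127 123  94  86  86  86  87  99 134 113  42   5   4   5   2   5  26  77  85  88  98 120 151 114 100  97  98  99 100
```

Run:
```python
from h import *
from cell import get_obs
o=get_obs();print(shift(o,(.5221,.1167,.26),-160),o["ft_force"],o["time_s"])
```

```text
([-3.0, 1.9, 0.0], np.float64(-0.001862578257799143)) [ 0.263095   -0.36891473 -1.9448982 ] 23.85
```

Request:
carry_out(
  rows=[
    [3.6,[-1,0.6,0],0],
    [3.6,[-2.3,1.4,0],0],
    [3.6,[-3,1.9,0],0],
    [3.6,[-3,1.9,1],0],
    [3.6,[-3,1.9,2.5],0],
    [3.6,[-3,1.9,4],0],
    [3.6,[-3,1.9,5],0],
    [3.6,[-3,1.9,5],0],
  ],
)

```text
time_s: 24.85
tool_pos: [0.5217, 0.1174, 0.2094]
tcp_rot: [0.544, -3.093, 0.0]
ft_force: [-0.4, -0.2, -1.0]
gripper_width: 0.0361
```

Run:
```python
from fit import *
from cell import get_obs,viewer
o=get_obs();w=viewer.snapshot("wrist");np.savez("w14.npz",tool_pos=o["tool_pos"],tcp_rot=o["tcp_rot"],**w)
s=dict(np.load("w14.npz"));W=wcam(s);print(o["time_s"],o["tool_pos"],o["ft_force"],o["gripper_width"],shift(o,(.5221,.1167,.157),-160))
m=viewer.silhouettes("wrist","saucepan")[0]["mask"].astype(np.uint8)
m=maskhull(cv2.morphologyEx(m,cv2.MORPH_OPEN,cv2.getStructuringElement(cv2.MORPH_ELLIPSE,(61,61))))
iou=lambda k,m:-float((k&m).sum())/float((k|m).sum())
r=fit(lambda x:iou(hull(W,panP(x),m.shape),m),[.609,.135],[.01,.01]);print("pan",r.x.round(4),r.fun)
# rim position near clip, gray profile across tool-x at pivot tangential offset and a bit further out
g=cv2.cvtColor(w["frame"],cv2.COLOR_BGR2GRAY);M=R.from_rotvec(o["tcp_rot"]).as_matrix();az=np.radians(200)
for dt in (-.05,-.04,-.03):
    pts=[]
    for rad in np.arange(.076,.1001,.002):
        # point on rim plane at radius rad, azimuth offset dt/0.088 on camera side
        a=az-dt/.088*-1*-1 if False else az+(-dt)/.088*1
        pts.append([.6092+rad*np.cos(a),.1346+rad*np.sin(a),.168])
    q=proj(W,np.array(pts)); print(dt,q[0].round(0),q[-1].round(0),[int(g[int(round(v)),int(round(u))]) if 0<=u<560 and 0<=v<420 else -1 for u,v in q])
```

```text
24.85 [0.52172509 0.11740016 0.20936999] [-0.38691623 -0.20191666 -0.99975751] 0.036122233012980204 ([-0.0, -0.1, 5.2], np.float64(-0.0008979611451453521))
pan [0.6094 0.1341] -0.9254936850184914
-0.05 [244. 145.] [276. 124.] [209, 167, 167, 166, 165, 194, 242, 141, 120, 121, 73, 33, 34]
-0.04 [251. 157.] [285. 141.] [161, 162, 161, 163, 162, 223, 242, 135, 122, 110, 39, 30, 35]
-0.03 [257. 170.] [292. 157.] [165, 166, 166, 166, 166, 211, 242, 140, 119, 48, 33, 34, 32]
```

Request:
carry_out(
  rows=[
    [3.6,[0,0,0.8],0],
    [3.6,[0,0,1.6],0],
    [3.6,[0,0,2.3],0],
    [3.6,[0,0,3],0],
    [3.6,[0,0,3.6],0],
    [3.6,[0,0,4.2],0],
    [3.6,[0,0,4.2],0],
  ],
)

```text
time_s: 25.82
tool_pos: [0.522, 0.1176, 0.1679]
tcp_rot: [0.545, -3.093, -0.0]
ft_force: [1.7, 1.5, 0.2]
gripper_width: 0.0359
```

Request:
carry_out(
  rows=[
    [3.6,[0,0,0.2],0],
    [3.6,[0,0,0.4],0],
    [3.6,[0,0,0.4],0],
  ],
)

```text
time_s: 26.2
tool_pos: [0.5225, 0.1177, 0.1652]
tcp_rot: [-0.545, 3.093, 0.001]
ft_force: [-0.7, 3.3, 13.0]
gripper_width: 0.0361
```

Request:
carry_out(
  rows=[
    [3.6,[0,0,0.2],0],
    [3.6,[0,0,0.4],0],
    [3.6,[0,0,0.4],0],
  ],
)

```text
time_s: 26.58
tool_pos: [0.5226, 0.1178, 0.1613]
tcp_rot: [-0.545, 3.093, 0.002]
ft_force: [-1.2, 3.6, 12.6]
gripper_width: 0.0361
```

Run:
```python
from h import *
from cell import get_obs,viewer
o=get_obs();w=viewer.snapshot("wrist");np.savez("w15.npz",tool_pos=o["tool_pos"],tcp_rot=o["tcp_rot"],**w)
t=viewer.snapshot("side");np.savez("s15.npz",**t)
def red(f): f=f.astype(int); return (f[...,2]>110)&(f[...,1]<70)&(f[...,0]<80)
for n in ("w13","w14","w15"):
    f=np.load(n+".npz")["frame"]; m=red(f)[:, 200:370]; ys,xs=np.nonzero(m)
    g=cv2.cvtColor(f,cv2.COLOR_BGR2GRAY)
    L=xs<84; print(n,"red L",ys[L].min(),ys[L].max(),"R",ys[~L].min(),ys[~L].max(),xs.min()+200,xs.max()+200)
    print([int(v) for v in g[196:292:2,284]])
s=dict(np.load("w15.npz"));W=wcam(s)
m=viewer.silhouettes("wrist","clip");print(m[0]["p"],m[0]["bbox"]); 
m=viewer.silhouettes("side","clip");print(m[0]["p"],m[0]["bbox"]); 
m=viewer.silhouettes("side","saucepan");print(m[0]["p"],m[0]["bbox"])
```

```text
w13 red L 231 293 R 230 292 237 329
[148, 127, 124, 115, 116, 118, 117, 118, 117, 116, 97, 61, 77, 97, 104, 104, 123, 193, 170, 98, 131, 136, 83, 78, 122, 107, 68, 102, 123, 82, 78, 120, 105, 67, 65, 64, 89, 132, 112, 109, 110, 109, 114, 115, 112, 109, 109, 108]
w14 red L 231 293 R 229 292 237 331
[97, 117, 106, 91, 87, 85, 82, 76, 77, 75, 63, 48, 82, 101, 101, 102, 111, 177, 173, 110, 106, 121, 85, 71, 113, 107, 69, 93, 120, 85, 75, 117, 107, 68, 63, 62, 100, 176, 176, 156, 131, 107, 99, 102, 105, 105, 105, 105]
w15 red L 244 305 R 243 306 236 332
[107, 101, 94, 94, 105, 130, 123, 115, 118, 128, 125, 67, 49, 71, 94, 96, 95, 86, 141, 184, 131, 103, 163, 144, 66, 83, 109, 84, 66, 100, 102, 67, 83, 107, 82, 58, 59, 59, 43, 23, 21, 31, 55, 85, 123, 149, 167, 180]
0.87 [234.1, 210.3, 333.5, 305.4]
0.63 [268.9, 160.1, 280.0, 187.4]
0.75 [256.5, 120.8, 338.2, 217.9]
```

Run:
```python
from h import *
from scipy.optimize import least_squares
def model(s,x):
    M=R.from_rotvec(s["tcp_rot"]).as_matrix(); th,py,pz=x
    X=np.array([0,np.cos(th),np.sin(th)]);Z=np.array([0,np.sin(th),-np.cos(th)]);Y=np.array([-1.,0,0]);P=np.array([0,py,pz]);L=.016*Y
    pts=[P-.007*X+.012*Z,P-.007*X-.012*Z,P-.046*X+.013*Z+L,P-.046*X-.013*Z+L]
    return s["tool_pos"]+np.array(pts)@M.T
for n,obs in (("w13",[268,218,293,231]),("w15",[270,220,305,243])):
    s=dict(np.load(n+".npz"));W=wcam(s)
    for pz in (-.014,-.019,-.022):
        r=least_squares(lambda x:np.r_[proj(W,model(s,[*x,pz]))[:4,1]-obs],[1.4,-.01]);print(n,pz,np.degrees(r.x[0]).round(1),r.x[1].round(4),r.fun.round(1),"pivot z",s["tool_pos"][2]-pz)
```

```text
w13 -0.014 78.4 -0.0124 [-1.2  0.9  2.9 -2.4] pivot z 0.273760958596585
w13 -0.019 78.2 -0.0145 [-0.5 -0.1  4.6 -3.8] pivot z 0.278760958596585
w13 -0.022 78.0 -0.0158 [-0.  -0.7  5.7 -4.6] pivot z 0.281760958596585
w15 -0.014 83.8 -0.012 [-1.7  1.5  1.4 -1.2] pivot z 0.175287920267519
w15 -0.019 83.5 -0.0141 [-1.2  0.4  3.2 -2.4] pivot z 0.18028792026751897
w15 -0.022 83.3 -0.0155 [-0.8 -0.3  4.4 -3.1] pivot z 0.18328792026751897
```

Request:
carry_out(
  rows=[
    [3.6,[0,0,0.1],0],
    [3.6,[0,0,0.2],0],
    [3.6,[0,0,0.2],0],
  ],
)

```text
time_s: 27.2
tool_pos: [0.5226, 0.1179, 0.1594]
tcp_rot: [-0.545, 3.092, 0.002]
ft_force: [-1.1, 4.0, 14.5]
gripper_width: 0.0361
```

Force is still flat, so the clip is still turning onto the rim. I push down a little more.

Request:
carry_out(
  rows=[
    [3.6,[0,0,0.1],0],
    [3.6,[0,0,0.2],0],
    [3.6,[0,0,0.2],0],
  ],
)

```text
time_s: 27.58
tool_pos: [0.5226, 0.1179, 0.1574]
tcp_rot: [-0.545, 3.092, 0.002]
ft_force: [-1.7, 3.5, 13.5]
gripper_width: 0.036
```

Run:
```python
from h import *
from cell import get_obs,viewer
o=get_obs();w=viewer.snapshot("wrist");np.savez("w16.npz",tool_pos=o["tool_pos"],tcp_rot=o["tcp_rot"],**w)
f=w["frame"].astype(int); m=((f[...,2]>110)&(f[...,1]<70)&(f[...,0]<80))[:,200:370]; ys,xs=np.nonzero(m);print("red",ys.min(),ys.max())
g=cv2.cvtColor(w["frame"],cv2.COLOR_BGR2GRAY);print([int(v) for v in g[196:292:2,284]]);print(o["ft_force"],o["tool_pos"])
```

```text
red 252 315
[108, 107, 108, 110, 108, 119, 140, 159, 176, 145, 127, 127, 74, 59, 54, 80, 95, 95, 94, 96, 158, 180, 111, 108, 157, 109, 63, 84, 108, 81, 65, 102, 100, 65, 83, 107, 82, 57, 57, 59, 44, 24, 30, 52, 82, 120, 143, 164]
[-1.68515725  3.51042862 13.50971829] [0.52260526 0.11786324 0.15740237]
```

Request:
carry_out(
  rows=[
    [3.6,[0,0,0.1],0],
    [3.6,[0,0,0.2],0],
    [3.6,[0,0,0.2],0],
  ],
)

```text
time_s: 28.0
tool_pos: [0.5226, 0.1179, 0.1553]
tcp_rot: [-0.545, 3.092, 0.002]
ft_force: [-1.8, 3.1, 12.9]
gripper_width: 0.0361
```

Run:
```python
from h import *
from cell import get_obs,viewer
from scipy.optimize import least_squares
o=get_obs();w=viewer.snapshot("wrist");np.savez("w17.npz",tool_pos=o["tool_pos"],tcp_rot=o["tcp_rot"],**w);t=viewer.snapshot("side")
f=w["frame"].astype(int); m=((f[...,2]>110)&(f[...,1]<70)&(f[...,0]<80))[:,200:370]; ys,xs=np.nonzero(m);print("red",ys.min(),ys.max())
g=cv2.cvtColor(w["frame"],cv2.COLOR_BGR2GRAY);print([int(v) for v in g[196:292:2,284]])
lev={"w16":(315,252,270+5,220+5),"w17":(ys.max(),ys.min(),270+7,220+7)}
for n,(a,b,c,d) in lev.items():
    s=dict(np.load(n+".npz"));W=wcam(s);M=R.from_rotvec(s["tcp_rot"]).as_matrix()
    def pr(x):
        th,py,pz=x;X=np.array([0,np.cos(th),np.sin(th)]);Z=np.array([0,np.sin(th),-np.cos(th)]);Y=np.array([-1.,0,0]);P=np.array([0,py,pz]);L=.016*Y
        return proj(W,s["tool_pos"]+np.array([P-.007*X+.012*Z,P-.007*X-.012*Z,P-.046*X+.013*Z+L,P-.046*X-.013*Z+L])@M.T)[:,1]
    r=least_squares(lambda x:pr(x)-[c,d,a,b],[1.4,-.01,-.019]);print(n,np.degrees(r.x[0]),r.x[1:],r.fun.round(1),"pivot z",s["tool_pos"][2]-r.x[2])
    r=least_squares(lambda x:pr([x[0],x[1],s["tool_pos"][2]-.175])-[c,d,a,b],[1.4,-.01]);print(n,np.degrees(r.x[0]),r.x[1:],r.fun.round(1))
```

```text
red 257 320
[109, 108, 108, 110, 108, 109, 128, 150, 171, 175, 132, 131, 117, 64, 58, 51, 79, 94, 94, 95, 93, 141, 177, 123, 101, 122, 103, 65, 79, 106, 83, 63, 97, 106, 69, 78, 108, 87, 59, 57, 58, 45, 26, 40, 68, 102, 132, 154]
w16 85.17419745099639 [-0.01074211 -0.01708231] [-1.6  1.5  0.9 -0.8] pivot z 0.17448468123569072
w16 85.13438403142612 [-0.01098044] [-1.5  1.4  1.1 -0.9]
w17 86.31881608640383 [-0.01064632 -0.01895896] [-1.5  1.4  0.8 -0.8] pivot z 0.17429065646935937
w17 86.26008057884884 [-0.01098213] [-1.5  1.2  1.1 -0.9]
```

Request:
carry_out(
  rows=[
    [3.9,[0,0,0],0],
    [4.2,[0,0,0],0],
    [4.4,[0,0,0],0],
    [4.6,[0,0,0],0],
    [5,[0,0,0],0],
    [5.5,[0,0,0],0],
    [6.5,[0,0,0],0],
    [7.5,[0,0,0],0],
    [7.5,[0,0,0],0],
  ],
)

```text
time_s: 29.22
tool_pos: [0.5222, 0.1174, 0.1542]
tcp_rot: [0.545, -3.094, 0.0]
ft_force: [0.2, 0.4, -0.1]
gripper_width: 0.0753
```

```bash
cat > chk.py <<'E'
from h import *
from cell import get_obs,viewer
import sys
from scipy.optimize import least_squares
n=sys.argv[1]
o=get_obs();w=viewer.snapshot("wrist");np.savez(f"w{n}.npz",tool_pos=o["tool_pos"],tcp_rot=o["tcp_rot"],**w);t=viewer.snapshot("side");np.savez(f"s{n}.npz",**t)
print(o["time_s"],o["tool_pos"],o["ft_force"],o["gripper_width"])
for c in ("wrist","side"):
    for k in ("clip","saucepan"): print(c,k,[(d["p"],d["bbox"]) for d in viewer.silhouettes(c,k)[:1]])
f=w["frame"].astype(int); m=((f[...,2]>110)&(f[...,1]<70)&(f[...,0]<80))[:,200:370]; ys,xs=np.nonzero(m)
if len(ys): print("red",ys.min(),ys.max(),xs.min()+200,xs.max()+200)
g=cv2.cvtColor(w["frame"],cv2.COLOR_BGR2GRAY);print([int(v) for v in g[196:292:2,284]])
E
python3 chk.py 18
```

```text
29.225 [0.52216778 0.11744401 0.15422768] [ 0.21227269  0.38243226 -0.07822218] 0.07525229474149495
wrist clip [(0.73, [215.5, 205.8, 352.3, 327.6])]
wrist saucepan [(0.85, [0.0, 42.4, 285.6, 402.3])]
side clip [(0.67, [267.5, 160.0, 282.0, 186.4])]
side saucepan [(0.7, [258.5, 123.5, 336.5, 214.8])]
red 244 327 212 354
[97, 94, 95, 95, 99, 100, 99, 102, 109, 122, 137, 150, 132, 62, 58, 54, 71, 90, 91, 92, 92, 112, 175, 157, 98, 127, 158, 95, 61, 95, 117, 101, 85, 101, 87, 59, 85, 99, 65, 53, 51, 48, 34, 53, 82, 120, 147, 164]
```

Request:
carry_out(
  rows=[
    [8.4,[0,0,-0.5],0],
    [8.4,[0,0,-2],0],
    [8.4,[0,0,-4.5],0],
    [8.4,[0,0,-7.5],0],
    [8.4,[0,0,-10.5],0],
    [8.4,[2,-2,-13],0],
    [8.4,[4,-4,-15],0],
    [8.4,[5,-5,-15],0],
    [8.4,[5,-5,-15],0],
  ],
)

```text
time_s: 30.65
tool_pos: [0.492, 0.0532, 0.3042]
tcp_rot: [-0.543, 3.094, 0.002]
ft_force: [-1.0, 1.2, -1.0]
gripper_width: 0.0841
```

```bash
python3 chk.py 19
python3 - <<'E'
from fit import *
from cell import viewer
s=dict(np.load("w19.npz"));W=wcam(s);S=cam(np.load("s19.npz"))
m=viewer.silhouettes("wrist","saucepan")[0]["mask"].astype(np.uint8)
m=maskhull(cv2.morphologyEx(m,cv2.MORPH_OPEN,cv2.getStructuringElement(cv2.MORPH_ELLIPSE,(61,61))))
iou=lambda k,m:-float((k&m).sum())/float((k|m).sum())
r=fit(lambda x:iou(hull(W,panP(x),m.shape),m),[.609,.135],[.01,.01]);print("pan now",r.x.round(4),r.fun)
a=np.radians(200);u=np.array([np.cos(a),np.sin(a)]);c=r.x
for nm,rad,z in (("pivot",.088,.175),("lever end",.088,.221),("tip",.088-.0165,.095),("display",.102,.149)):
    P=np.array([*(c+rad*u),z]); print(nm,"W",proj(W,P)[0].round(0),"S",proj(S,P)[0].round(1))
d=viewer.silhouettes("wrist","display")[:2];print([(x["p"],x["bbox"]) for x in d])
cm=viewer.silhouettes("wrist","clip")[0]["mask"]; x0,y0=np.argwhere(cm).min(0); x1,y1=np.argwhere(cm).max(0)
f=s["frame"].astype(int); red=(f[...,2]>110)&(f[...,1]<70)&(f[...,0]<80)
for rr in range(max(x0-12,0),min(x1+12,419),3): print(rr,y0-16,"".join("R" if red[rr,k] else "D" if f[rr,k].sum()<150 else "#" if cm[rr,k] else "." for k in range(max(y0-16,0),min(y1+16,559),2)))
E
```

```text
30.65 [0.49195908 0.05321166 0.30423918] [-0.98216136  1.2352402  -1.01950265] 0.08407895793557867
wrist clip [(0.8, [193.8, 212.0, 258.6, 268.2])]
wrist saucepan [(0.66, [47.4, 131.1, 245.3, 394.9])]
side clip [(0.69, [268.4, 159.0, 285.5, 188.2])]
side saucepan [(0.81, [257.7, 123.5, 340.2, 217.0])]
red 240 387 249 291
[115, 115, 114, 115, 115, 114, 114, 114, 101, 48, 23, 24, 23, 26, 24, 24, 22, 24, 22, 22, 21, 22, 22, 20, 27, 37, 53, 72, 88, 101, 106, 109, 109, 107, 108, 107, 106, 106, 110, 119, 138, 153, 163, 165, 167, 158, 128, 114]
pan now [0.6092 0.1338] -0.8385313297419904
pivot W [231. 231.] S [276.4 172.9]
lever end W [223. 250.] S [276.3 160. ]
tip W [227. 207.] S [282.  192.6]
display W [248. 222.] S [271.8 180.9]
[(0.85, [240.0, 213.3, 257.7, 272.4])]
198 177 ...................................DDDDDDDDDD...
201 177 ...................................DDDDDDDDD....
204 177 ..................................DDDDDDDDDD....
207 177 ..................................DDDDDDDDDD....
210 177 ......................#...........DDDDDDDDD.....
213 177 .....................##.........
[... 570 characters left out ...]
########.......D
246 177 .........R#########....#######.#######R#......DD
249 177 .........R#######.........##DD.########.......DD
252 177 ........#R#####.............DDDD#######......DDD
255 177 ........#####..............DDDDD.####R#.........
258 177 .........###...............DDDDD.#####..........
261 177 ..........................DDDDDDD####R..........
264 177 ..........................DDDDDDD.##R#..........
267 177 .........................DDDDDDDD.##R...........
270 177 ........................DDDDDDDDDD..............
273 177 .......................DDDDDDDDDDD..............
276 177 ......................DDDDDDDDDDD...............
279 177 .DDD.................DDDDDDDDDDDD...............
```

```bash
python3 -c "
from cell import close_job,get_obs
o=get_obs();print(o['time_s'],o['ft_force']);print(close_job())"
```

```text
31.1 [ 0.65323714 -0.0747819  -0.41525925]
the job is handed in; nothing more can be done
None
```

The thermometer is clipped to the pan's rim on the robot's side. The probe hangs inside and the display is outside. I let go, backed the gripper off and handed in at 31.1 s; no verdict was reported.

**What happened on the way**
- The first two grips closed above the clip, because the fingertips sit about 40 mm behind the reported TCP.
- I then loosened a light grip slightly and the clip slipped out in mid-air. It landed flat on the table near the green tray, and I picked it up again.
- It hung about 15° off vertical, so I pushed the probe against the side of the hob to straighten it. That helped only slightly; it was still about 12° off. I then squeezed it open above the rim and lowered it on. The push down was about 13 N, and it turned the clip to within about 4° of upright.

**Last checks**
- **Clip position:** just before I let go, the pivot was about 6 mm above the rim. After release, the lever ends and display were within a few pixels of where they should be for a clip seated at 88 mm from the pan's axis. The wrist force was back to about zero.
- **Pan:** its fitted centre moved by less than 1 mm, from (0.609, 0.135) to (0.609, 0.134).
- **Bite angle:** I judged it only from the lever spread, at about 0.1 rad.

**Not confirmed**
- I had used all my picture views, so these last checks are numbers from the images and networks, not a direct look.
- The pan's wall hid the probe tip, so its depth is inferred from the clip's pose.
- The clip may also be turned a few degrees about the vertical.
- I did not re-measure the tin, dish or timer after the clip fell.

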